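# Slide a guitar bridge home in its locating gauge

## Robot

A 6-joint arm with a two-finger parallel gripper is mounted at the origin on the work surface. World frame = base frame: x ahead of the robot, y to its left, z up, the work surface at z = 0. Lengths are in mm, angles in degrees, forces in N, time in s.
With the tool pointing down it reaches from about 300 to 850 mm from the base axis. Payload 4.2 kg.
Tool frame: the origin (TCP) lies at the very end of the fingers, on their centre line; the grasp point (between the pads) lies 19 mm behind it; z points along the fingers, y is the line along which they close (so a half turn about z gives the same grasp; the last joint's range is limited). The gripper opens to 91 mm and grips with 3 to 60 N. Pads are 32 mm wide; open, the fingers measure 118 mm over their backs; the gripper's body (76 mm by 178 mm) begins 60 mm behind the grasp point.
Start: joints at [66.864, 18.312, 89.639, -0, 72.044, -1.146], TCP at [215.311, 533.185, 192.376] pointing down, gripper open.
Joint ranges: [-177.97, 177.97], [-48.28, 115.42], [12.27, 149.76], [-77.06, 257.06], [2.81, 150.46], [-146.56, 146.56]. Speed limits (degrees/s): [147.25, 147.25, 180, 180, 180, 180].

## Interface

Orientations are given as [roll, pitch, yaw] about the fixed x, y, z axes, in that order (R = Rz(yaw) Ry(pitch) Rx(roll)).
In Python, from workcell import env, grab_frame gives the robot as it stands. The module is installed in compiled form; this text tells all that it offers.
- The arm moves only by the tool move_arm, never from a script. Its argument "plan" is a list of rows, each an object of numbers: "tx", "ty", "tz": the shift along the tool's x, y, z in cm; "wx", "wy", "wz": the turn, a rotation vector about the tool's x, y, z in rad. In form: [{"tx": .., "ty": .., "tz": .., "wx": .., "wy": .., "wz": ..}, ...]. A call has 1 to 12 rows; each row shifts and turns the commanded pose from where the row before left it, along the tool's axes as they then stand; what a row does not reach is not made up. A row lasts 1/12 s, in which the tool goes at most 41.7 mm and 7.16 degrees, less where a joint would pass 70% of its speed; a pose out of reach is approached as far as the arm can. A call is refused whole if a number of a shift passes 4.17 or a number of a turn 0.125, either way. A call with a gripper value outside its range is refused whole. "gripper" is the finger opening in cm, from 0 to 9.12, set as the call begins (left out, the last holds). The fingers move at their own pace and stop on an object; "force" is the grip in N (left out, the last holds). Time passes only in rows, so rows that do not move let the fingers close. It gives the time, the measured TCP pose, the force, the opening and the grip force at its end, in the units of the state.
- env.state(): the state, without advancing time (a new reading comes with each control period).
- grab_frame(name): name is "side" or "top"; returns a dict with "color" (384x512x3 uint8, red, green, blue), "vfov" (degrees; the focal length in pixels is half the picture's height over the tangent of half this angle, whatever the lens; pixels are square), "cx", "cy" (the principal point, pixels), "k1" (the pictures are not rectified: a ray, as slopes to the right and down, at radius r is drawn at 1 + k1 r^2 times it, then the intrinsics apply), "view" (4x4, takes a point from world to camera coordinates). Camera axes: x right, y up, looking along -z (the intrinsics and any distortion apply to the point x, -y, -z); pixel columns grow to the right and rows downward; lengths in mm; the calibration is good to about 2 mm. A picture is of the moment at which its call begins. There is no depth.
- env.job_done(): hands the job in; it is judged then, once.
The state is a dict: "time_s": time; "qpos": joint angles; "qvel": joint speeds; "effort": joint torques, N m; "ee_pos": TCP position; "ee_rot": TCP orientation; "force": force on the tool from outside, world axes, zero at the start; "torque": the same for the moment, N m; "gripper_width": finger opening in mm; "gripper_force": force on a finger pad.
Only numpy, scipy, OpenCV 4.12 (cv2) and the standard library are available. Lean on these libraries where they do the work, as an engineer would, in place of code of your own. Each camera call takes 0.05 s, during which the arm holds its last target. There are 200 camera calls.

## Task

The classical guitar's new bridge lies loose and askew on the soundboard; the aluminium locating gauge is taped in place ahead of it. Gently push the bridge along the soundboard with your fingertips until it is fully home in the gauge: its front edge flush along the crossbar from end to end and its far (treble) end touching the lug. Only push it, do not pick it up or tip it, do not bear hard on the soft spruce top, and leave everything else where it stands.

Things in the scene. Friction and masses are not known exactly. Their poses are not given: they have to be found in the camera images.
- guitar: Classical guitar lying fixed on its back, neck to the robot's left; flat soundboard at z = 0.100. Origin on the bench under the saddle line; x across the guitar from bass side (near the robot) to treble side (far), y from tail to neck, z up. Body: y -165 (tail) to +325 mm, up to 184 mm to either side. Fingerboard, neck and head further along +y, none of it above z = 0.110.
- gauge: Locating gauge: a fixed T of aluminium bar 8 mm high on the soundboard. A crossbar (226 x 26 mm) lies across the guitar, an end lug (20 x 30 mm) reaches back from its treble end, and a 40 mm spine runs over the sound hole to a fork taped at the fingerboard. Origin at soundboard height (z = 0.100) above the guitar's origin, axes as the guitar's.
- gauge_corner (a point): Inner corner of crossbar and lug, z = 0.100, axes as the guitar's. The crossbar's straight rear edge is the line y = 0, from x = -206 mm to 0 and on behind the lug; the lug's inner face is at x = 0, from y = 0 back to -30 mm. Behind the crossbar all is clear soundboard. Home, the bridge's centre is at x = -95, y = -14.5 mm of this corner, its axes parallel.
- bridge: Dark rosewood bridge, loose, 28 to 49 g, 190 x 29 mm; middle block 82 mm long, 10 mm high; wings 6 mm high; front, back and end faces straight and upright. Origin at the centre of its underside; x from bass to treble end, y from back to front edge (to the neck), z up. It starts behind the crossbar (middle of the front edge 40 to 80 mm from it), 15 to 60 mm short of the lug, turned up to 0.3 rad.
- bridge_front_bass (a point): Lower front corner of the bridge at its bass (near) end: 95 mm from its centre along -x, 14.5 mm along +y.
- bridge_front_treble (a point): Lower front corner of the bridge at its treble (far) end: 95 mm from its centre along +x, 14.5 mm along +y.
- tape_roll: Bystander: roll of cream masking tape lying flat on the soundboard beyond the crossbar, bass side: 90 mm across, 24 mm high; origin at the centre of its underside.
- caul: Bystander: small wooden clamping caul with a cork face, 110 x 26 x 20 mm, lying on the soundboard beyond the crossbar, treble side; origin at the centre of its underside, x along its length.
- glue_bottle: Bystander: white glue bottle standing on the bench to the robot's right, 58 mm across, 165 mm tall; origin at the centre of its underside.
- brush_jar: Bystander: jar of brushes standing on the bench to the right, 68 mm across, about 230 mm tall with the brushes; origin at the centre of its underside.
- flask: Bystander: clear drinking flask with black cap on the bench to the right, 68 mm across, 205 mm tall; origin at the centre of its underside.
- parts_tray: Bystander: open wooden tray of tuner buttons on the bench between robot and guitar, 120 x 90 x 45 mm; origin at the centre of its underside.
- clamp: Bystander: deep-throat C-clamp lying flat on the bench between robot and neck, about 160 x 270 mm, 24 mm high; origin under the middle of its bar.
- sanding_block: Bystander: cork sanding block on the bench at the near right, 100 x 60 x 28 mm; origin at the centre of its underside.

How it is judged:
By the outcome, as a careful person would: the job done as asked, in the order asked, and still so for the second after the job is handed in, with the robot touching nothing.
It also fails if it takes over 48 s, if anything falls off the work surface, if the arm or the gripper's body presses on something with over 40 N, if the wrist force passes 120 N, or if a joint passes its speed limit or range.

## Working session

There is one attempt and no reset: what is moved stays moved. The work goes in short steps, Python scripts to look and compute and a tool call to move; the robot and the scene stay as the last step left them, time stands still between calls to the robot, and variables do not carry over. Pictures are saved under pics/ and viewed, at most 10 in all, crops included, and the job is handed in when it is done.

Besides the shell and the picture viewer there is one more tool, called after ">>>" as name(argument=value, ...) on one line, values as JSON. move_arm: Moves the arm, as the interface text tells. Its arguments: {"type":"object","properties":{"plan":{"type":"array","items":{"type":"object","properties":{"tx":{"type":"number"},"ty":{"type":"number"},"tz":{"type":"number"},"wx":{"type":"number"},"wy":{"type":"number"},"wz":{"type":"number"}}}},"gripper":{"type":"number"},"force":{"type":"number"}},"required":["plan"]}

```bash
mkdir -p pics; cat > h.py <<'E'
import numpy as np, cv2
from workcell import env, grab_frame
def snap(n,tag):
    f=grab_frame(n); cv2.imwrite(f'pics/{tag}.png',cv2.resize(f['color'][:,:,::-1],None,fx=1.5,fy=1.5,interpolation=cv2.INTER_CUBIC)); np.save(f'{tag}.npy',f,allow_pickle=True); return f
def foc(f): return f['color'].shape[0]/2/np.tan(np.radians(f['vfov'])/2)
def proj(f,p):
    p=np.atleast_2d(p).astype(float); c=p@f['view'][:3,:3].T+f['view'][:3,3]
    s=np.c_[c[:,0]/-c[:,2],-c[:,1]/-c[:,2]]; s=s*(1+f['k1']*(s**2).sum(1,keepdims=True))
    return s*foc(f)+[f['cx'],f['cy']]
def ray(f,uv):
    d=(np.array(uv,float)-[f['cx'],f['cy']])/foc(f); s=d.copy()
    for _ in range(30): s=d/(1+f['k1']*(s**2).sum())
    R=f['view'][:3,:3]; return -R.T@f['view'][:3,3], R.T@np.array([s[0],-s[1],-1])
def onz(f,uv,z):
    o,d=ray(f,uv); return o+d*(z-o[2])/d[2]
def tri(f1,a,f2,b):
    o1,d1=ray(f1,a);o2,d2=ray(f2,b); A=np.c_[d1,-d2]; t=np.linalg.lstsq(A,o2-o1,rcond=None)[0]
    p,q=o1+d1*t[0],o2+d2*t[1]; return (p+q)/2,np.linalg.norm(p-q)
E
python3 - <<'E'
from h import *
for n in('top','side'):
    f=snap(n,n+'0'); print(n,f['vfov'],f['cx'],f['cy'],f['k1']); print(np.round(f['view'],3))
print(env.state())
E
```

```text
top 49.060906517463735 259.7711909565005 182.23979568115396 -0.06707880661673973
[[-1.600000e-02 -1.000000e+00 -1.700000e-02  6.821400e+01]
 [ 9.940000e-01 -1.700000e-02  1.080000e-01 -5.252860e+02]
 [-1.080000e-01 -1.500000e-02  9.940000e-01 -1.330105e+03]
 [ 0.000000e+00  0.000000e+00  0.000000e+00  1.000000e+00]]
side 57.46907953679238 255.89574124181183 185.9542740216228 -0.08828304593217758
[[ 9.970000e-01 -7.900000e-02  8.000000e-03 -4.839890e+02]
 [ 5.500000e-02  7.580000e-01  6.500000e-01 -1.144730e+02]
 [-5.800000e-02 -6.480000e-01  7.600000e-01 -1.083173e+03]
 [ 0.000000e+00  0.000000e+00  0.000000e+00  1.000000e+00]]
{'time_s': 0.1, 'qpos': array([ 6.68631177e+01,  1.83463704e+01,  8.97004232e+01,  2.43659612e-04,
        7.20424948e+01, -1.14546104e+00]), 'qvel': array([-0.09150553, -0.04993038, -0.151403  ,  0.05747925, -0.01263025,
       -0.01043067]), 'effort': array([-8.45125851e-04, -4.13334060e+01, -2.32507825e+01,  7.28289946e-02,
        4.22614545e-02, -6.46059675e-05]), 'ee_pos': array([215.12096993, 532.7168333 , 191.61366306]), 'ee_rot': array([-1.79910734e+02, -2.01656679e-03,  1.58008502e+02]), 'force': array([-0.58215584, -0.27283801,  0.59406397]), 'torque': array([-0.00209585,  0.0082008 ,  0.00850747]), 'gripper_force': 0.0, 'gripper_width': 91.18717836799719}
```

View pics/top0.png

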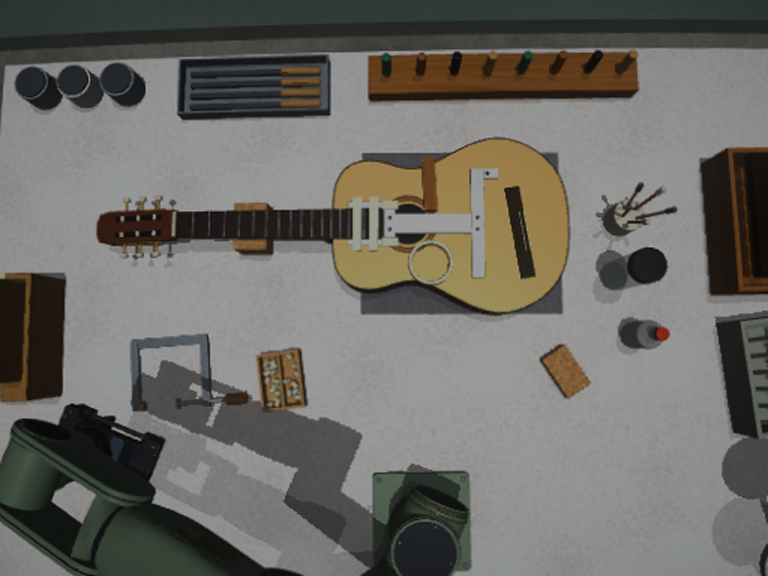

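View pics/side0.png

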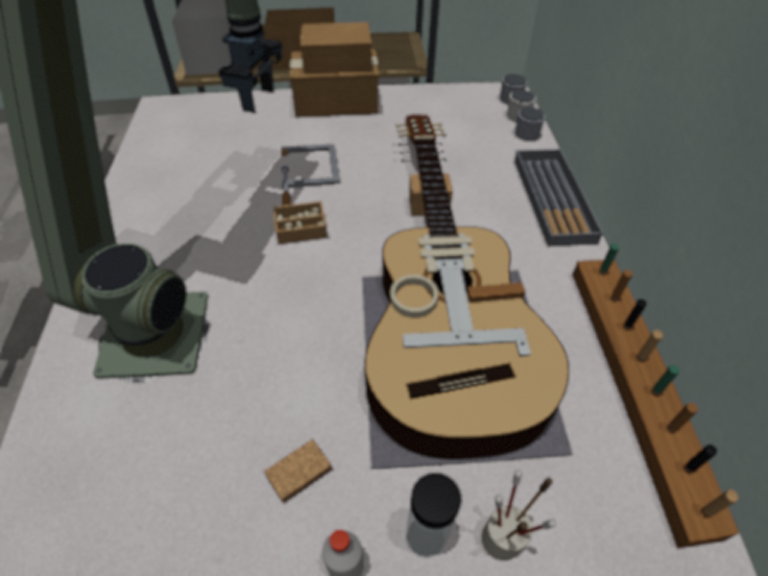

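Top view shows the bridge from (512,187) to (528,278), the crossbar's rear edge near column 484 and the lug at (490,174). The side view shows the bridge from (412,388) to (513,374) and the lug at (523,347). I'll enlarge both.

```bash
python3 - <<'E'
from h import *
def L(t): return np.load(t+'.npy',allow_pickle=True).item()
t,s=L('top0')['color'],L('side0')['color']
a=cv2.resize(t[105:195,305:365,::-1],None,fx=6,fy=6,interpolation=cv2.INTER_CUBIC) # 360x540
b=cv2.resize(s[210:275,260:362,::-1],None,fx=7,fy=7,interpolation=cv2.INTER_CUBIC) # 714x455
cv2.imwrite('pics/ca.png',a);cv2.imwrite('pics/cb.png',b)
E
```

```text
(no output)
```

View pics/ca.png

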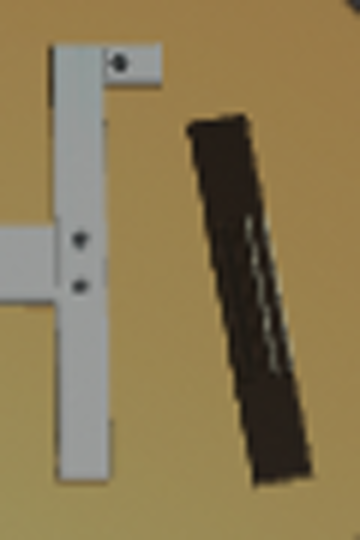

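View pics/cb.png

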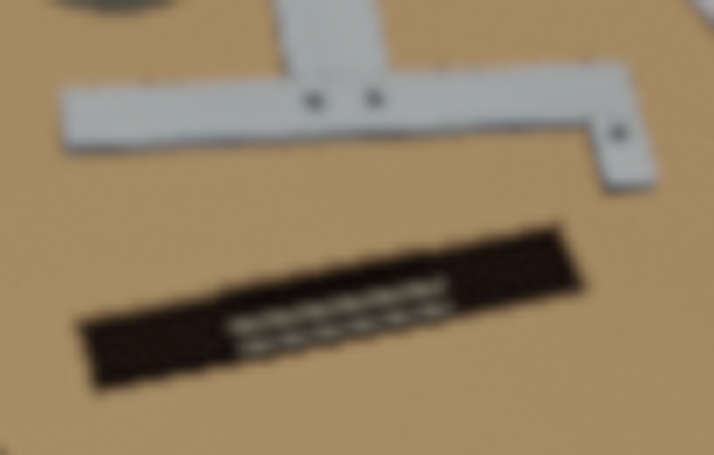

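The top crop shows the inner corner at (104,86), the crossbar's bass rear corner at (109,479) and the bridge corners at (189,128), (245,116), (312,476) and (254,485). The side crop shows the inner corner at (588,123), the bass front corner at (62,92), and the bridge's front corners at (82,323) and (558,230).

```bash
cat >> h.py <<'E'
from scipy.optimize import least_squares
def L(t): return np.load(t+'.npy',allow_pickle=True).item()
CT=lambda p:(305+(p[0]+.5)/6-.5,105+(p[1]+.5)/6-.5)
CS=lambda p:(260+(p[0]+.5)/7-.5,210+(p[1]+.5)/7-.5)
def place(P,pose):
    P=np.asarray(P,float);x,y,th=pose;c,s=np.cos(th),np.sin(th)
    return np.c_[P[:,0]*c-P[:,1]*s+x,P[:,0]*s+P[:,1]*c+y,P[:,2]]
def fit(views,x0):
    # views: list of (frame, model pts, pixels)
    r=lambda q:np.concatenate([(proj(f,place(P,q))-np.array(u)).ravel() for f,P,u in views])
    o=least_squares(r,x0,loss='soft_l1'); return o.x,r(o.x)
E
python3 - <<'E'
from h import *
t,s=L('top0'),L('side0')
for n,a,b in[('corner',(104,86),(588,122)),('barfrontTreble',(53,46),(627,64)),('barfrontBass',(58,479),(62,92)),('lugtip',(162,46),(655,180)),('brFT',(189,128),(558,230)),('brBT',(245,116),(583,288)),('brFB',(254,485),(82,323)),('brBB',(312,476),(97,385))]:
    p,e=tri(t,CT(a),s,CS(b)); print(n,p.round(1),round(e,1))
G=[(0,0,108),(-206,0,108),(20,26,108),(-206,26,108),(20,-30,108),(0,-30,108)]
gt=[CT(p) for p in[(104,86),(109,479),(53,46),(58,479),(162,46),(162,85)]]
gs=[CS(p) for p in[(588,122),(66,144),(627,64),(62,92),(655,180),(604,185)]]
B=[(95,14.5,106),(95,-14.5,106),(-95,14.5,106),(-95,-14.5,106)]
bt=[CT(p) for p in[(189,128),(245,116),(254,485),(312,476)]]
bs=[CS(p) for p in[(558,230),(583,285),(82,323),(97,382)]]
for nm,P,u,v in(('gauge',G,gt,gs),('bridge',B,bt,bs)):
  for w in([(t,P,u)],[(s,P,v)],[(t,P,u),(s,P,v)]):
    x,r=fit(w,[600,-50,0]); print(nm,x.round(3),r.reshape(-1,2).round(1).tolist())
E
```

```text
corner [ 714.2 -138.   103. ] 2.9
barfrontTreble [ 736.1 -112.3  103.6] 3.5
barfrontBass [ 509.8 -107.7  102.6] 2.1
lugtip [ 733.5 -168.3  105.9] 1.6
brFT [ 692.7 -182.2   97.3] 3.2
brBT [ 696.2 -210.5  101.9] 0.6
brFB [ 506.3 -208.2   98.2] 3.8
brBB [ 509.1 -236.9  103.7] 2.4
gauge [ 7.12695e+02 -1.37241e+02 -2.10000e-02] [[0.0, -0.4], [0.0, 0.3], [0.1, -0.1], [-0.1, 0.3], [-0.1, 0.0], [0.0, -0.2]]
gauge [ 7.14736e+02 -1.40376e+02 -2.10000e-02] [[0.2, -0.3], [-0.2, 0.2], [-0.4, -0.1], [-0.4, -0.3], [0.3, 0.4], [0.3, 0.0]]
gauge [ 7.13969e+02 -1.38852e+02 -2.20000e-02] [[0.5, -0.8], [0.5, -0.1], [0.6, -0.5], [0.4, -0.1], [0.4, -0.4], [0.5, -0.6], [-0.2, -0.7], [-0.5, -0.3], [-0.7, -0.5], [-0.7, -0.8], [-0.1, -0.1], [-0.1, -0.4]]
bridge [ 5.98850e+02 -2.08293e+02  1.41000e-01] [[0.0, -0.6], [-0.1, -0.0], [0.2, 0.3], [-0.1, 0.3]]
bridge [ 6.01252e+02 -2.11714e+02  1.41000e-01] [[0.4, -1.1], [0.8, 0.3], [-0.9, -0.5], [-0.3, 1.0]]
bridge [ 6.00243e+02 -2.09824e+02  1.40000e-01] [[0.5, -1.1], [0.4, -0.5], [0.7, -0.2], [0.3, -0.2], [-0.1, -1.6], [0.3, -0.2], [-1.4, -1.2], [-0.8, 0.3]]
```

>>> move_arm(plan=[{"wz":0.1},{"wz":0.1},{"wz":0.1},{"wz":0.1},{"wz":0.1},{"wz":0.1},{"wz":0.1},{"wz":0.1},{"wz":0.1},{"wz":0.1},{"wz":0.1},{"wz":0.11}])

```text
schema error: expected keys tx, ty, tz, wx, wy, wz
```

>>> move_arm(plan=[{"tx":-3.3,"ty":1.7},{"tx":-3.3,"ty":1.7},{"tx":-3.3,"ty":1.7},{"tx":-3.3,"ty":1.7},{"tx":-3.3,"ty":1.7},{"tx":-3.3,"ty":1.7},{"tx":-3.3,"ty":1.7},{"tx":-3.3,"ty":1.7},{"tx":-3.3,"ty":1.7},{"tx":-3.3,"ty":1.7},{"tx":-3.3,"ty":1.7},{"tx":-3.3,"ty":1.7}])

```text
schema error: expected keys tx, ty, tz, wx, wy, wz
```

>>> move_arm(plan=[{"tx":0,"ty":0,"tz":0,"wx":0,"wy":0,"wz":0.1},{"tx":0,"ty":0,"tz":0,"wx":0,"wy":0,"wz":0.1},{"tx":0,"ty":0,"tz":0,"wx":0,"wy":0,"wz":0.1},{"tx":0,"ty":0,"tz":0,"wx":0,"wy":0,"wz":0.1},{"tx":0,"ty":0,"tz":0,"wx":0,"wy":0,"wz":0.1},{"tx":0,"ty":0,"tz":0,"wx":0,"wy":0,"wz":0.1},{"tx":0,"ty":0,"tz":0,"wx":0,"wy":0,"wz":0.1},{"tx":0,"ty":0,"tz":0,"wx":0,"wy":0,"wz":0.1},{"tx":0,"ty":0,"tz":0,"wx":0,"wy":0,"wz":0.1},{"tx":0,"ty":0,"tz":0,"wx":0,"wy":0,"wz":0.1},{"tx":0,"ty":0,"tz":0,"wx":0,"wy":0,"wz":0.1},{"tx":0,"ty":0,"tz":0,"wx":0,"wy":0,"wz":0.11}])

```text
time_s: 1.1
ee_pos: [215.1, 532.9, 191.9]
ee_rot: [-180.0, 0.1, 88.4]
force: [0.7, 0.6, 0.2]
gripper_width: 91.2
gripper_force: 0.0
```

>>> move_arm(plan=[{"tx":-3.3,"ty":1.7,"tz":0,"wx":0,"wy":0,"wz":0},{"tx":-3.3,"ty":1.7,"tz":0,"wx":0,"wy":0,"wz":0},{"tx":-3.3,"ty":1.7,"tz":0,"wx":0,"wy":0,"wz":0},{"tx":-3.3,"ty":1.7,"tz":0,"wx":0,"wy":0,"wz":0},{"tx":-3.3,"ty":1.7,"tz":0,"wx":0,"wy":0,"wz":0},{"tx":-3.3,"ty":1.7,"tz":0,"wx":0,"wy":0,"wz":0},{"tx":-3.3,"ty":1.7,"tz":0,"wx":0,"wy":0,"wz":0},{"tx":-3.3,"ty":1.7,"tz":0,"wx":0,"wy":0,"wz":0},{"tx":-3.3,"ty":1.7,"tz":0,"wx":0,"wy":0,"wz":0},{"tx":-3.3,"ty":1.7,"tz":0,"wx":0,"wy":0,"wz":0},{"tx":-3.3,"ty":1.7,"tz":0,"wx":0,"wy":0,"wz":0},{"tx":-3.3,"ty":1.7,"tz":0,"wx":0,"wy":0,"wz":0}])

```text
time_s: 2.1
ee_pos: [410.3, 130.8, 192.2]
ee_rot: [-180.0, -0.0, 88.7]
force: [0.4, 0.8, 0.2]
gripper_width: 91.2
gripper_force: 0.0
```

>>> move_arm(plan=[{"tx":-3.3,"ty":1.7,"tz":0,"wx":0,"wy":0,"wz":0},{"tx":-3.3,"ty":1.7,"tz":0,"wx":0,"wy":0,"wz":0},{"tx":-3.3,"ty":1.7,"tz":0,"wx":0,"wy":0,"wz":0},{"tx":-3.3,"ty":1.7,"tz":0,"wx":0,"wy":0,"wz":0},{"tx":-3.3,"ty":1.7,"tz":0,"wx":0,"wy":0,"wz":0},{"tx":-3.3,"ty":1.7,"tz":0,"wx":0,"wy":0,"wz":0},{"tx":-3.3,"ty":1.7,"tz":0,"wx":0,"wy":0,"wz":0},{"tx":-3.3,"ty":1.7,"tz":0,"wx":0,"wy":0,"wz":0},{"tx":-3.3,"ty":1.7,"tz":0,"wx":0,"wy":0,"wz":0},{"tx":-3.3,"ty":1.7,"tz":0,"wx":0,"wy":0,"wz":0},{"tx":-2.0,"ty":1.0,"tz":0,"wx":0,"wy":0,"wz":0},{"tx":0,"ty":0,"tz":0,"wx":0,"wy":0,"wz":0}])

```text
time_s: 3.1
ee_pos: [583.4, -225.8, 190.9]
ee_rot: [-180.0, 0.1, 88.5]
force: [-0.2, -0.0, 0.7]
gripper_width: 91.4
gripper_force: 0.0
```

```bash
cat >> h.py <<'E'
def G(p,g=(714,-139,-0.022)):
    d=np.array(p[:2])-g[:2]; c,s=np.cos(g[2]),np.sin(g[2]); return np.array([c*d[0]+s*d[1],-s*d[0]+c*d[1]])
E
python3 -c "
from h import *
s=env.state();print(s['time_s'],s['ee_pos'],s['ee_rot'],G(s['ee_pos']))"
```

```text
3.1 [ 583.35741917 -225.76735966  190.85555122] [-1.79994834e+02  8.57051150e-02  8.84734777e+01] [-128.70223867  -89.62026774]
```

>>> move_arm(plan=[{"tx":-2.0,"ty":1.0,"tz":0,"wx":0,"wy":0,"wz":0},{"tx":-1.8,"ty":0.9,"tz":1.0,"wx":0,"wy":0,"wz":0},{"tx":0,"ty":0,"tz":2.0,"wx":0,"wy":0,"wz":0},{"tx":0,"ty":0,"tz":2.0,"wx":0,"wy":0,"wz":0},{"tx":0,"ty":0,"tz":1.5,"wx":0,"wy":0,"wz":0},{"tx":0,"ty":0,"tz":1.0,"wx":0,"wy":0,"wz":0},{"tx":0,"ty":0,"tz":0,"wx":0,"wy":0,"wz":0},{"tx":0,"ty":0,"tz":0,"wx":0,"wy":0,"wz":0}])

```text
time_s: 3.77
ee_pos: [600.0, -259.4, 117.2]
ee_rot: [-180.0, -0.0, 88.7]
force: [0.0, -0.1, 0.6]
gripper_width: 91.5
gripper_force: 0.0
```

```bash
python3 - <<'E'
from h import *
s=env.state();print(s['time_s'],s['ee_pos'],s['ee_rot'],G(s['ee_pos']))
f=snap('side','s1'); t=snap('top','t1'); print(proj(f,s['ee_pos']),proj(t,s['ee_pos']))
b=cv2.resize(f['color'][190:290,250:370,::-1],None,fx=6,fy=6,interpolation=cv2.INTER_CUBIC)
cv2.imwrite('pics/c1.png',b)
E
```

```text
3.7667 [ 599.99547004 -259.37554829  117.22091741] [-1.79958926e+02 -2.88221930e-02  8.87036802e+01] [-111.32889354 -122.85431593]
[[310.67038728 267.56225484]] [[363.63734439 153.22252018]]
```

View pics/c1.png

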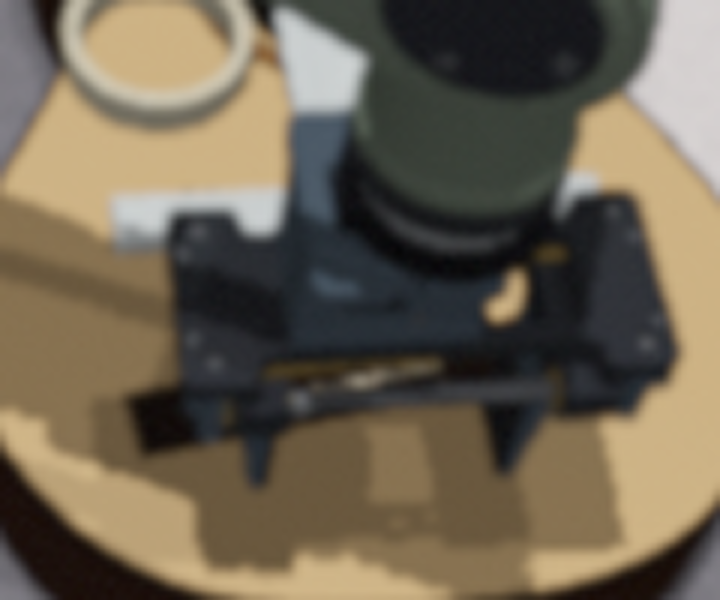

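The fingertips, at crop (258,488) and (503,472), are clear behind the bridge. I'll lower to about 2.5 mm above the soundboard.

>>> move_arm(plan=[{"tx":0,"ty":0,"tz":0.5,"wx":0,"wy":0,"wz":0},{"tx":0,"ty":0,"tz":0.4,"wx":0,"wy":0,"wz":0},{"tx":0,"ty":0,"tz":0.3,"wx":0,"wy":0,"wz":0},{"tx":0,"ty":0,"tz":0.2,"wx":0,"wy":0,"wz":0},{"tx":0,"ty":0,"tz":0,"wx":0,"wy":0,"wz":0},{"tx":0,"ty":0,"tz":0,"wx":0,"wy":0,"wz":0}])

```text
time_s: 4.37
ee_pos: [600.1, -259.8, 103.1]
ee_rot: [-180.0, -0.0, 88.7]
force: [1.4, 0.1, -0.1]
gripper_width: 91.4
gripper_force: 0.0
```

>>> move_arm(plan=[{"tx":0.2,"ty":0,"tz":0.05,"wx":0,"wy":0,"wz":0},{"tx":0.4,"ty":0,"tz":0,"wx":0,"wy":0,"wz":0},{"tx":0.4,"ty":0,"tz":0,"wx":0,"wy":0,"wz":0},{"tx":0.4,"ty":0,"tz":0,"wx":0,"wy":0,"wz":0},{"tx":0.4,"ty":0,"tz":0,"wx":0,"wy":0,"wz":0},{"tx":0.4,"ty":0,"tz":0,"wx":0,"wy":0,"wz":0},{"tx":0.4,"ty":0,"tz":0,"wx":0,"wy":0,"wz":0},{"tx":0.4,"ty":0,"tz":0,"wx":0,"wy":0,"wz":0},{"tx":0.4,"ty":0,"tz":0,"wx":0,"wy":0,"wz":0},{"tx":0.4,"ty":0,"tz":0,"wx":0,"wy":0,"wz":0},{"tx":0.4,"ty":0,"tz":0,"wx":0,"wy":0,"wz":0},{"tx":0.4,"ty":0,"tz":0,"wx":0,"wy":0,"wz":0}])

```text
time_s: 5.37
ee_pos: [601.2, -213.5, 102.8]
ee_rot: [180.0, -0.0, 88.7]
force: [0.5, 0.5, 0.0]
gripper_width: 91.1
gripper_force: 0.0
```

>>> move_arm(plan=[{"tx":0.4,"ty":0,"tz":0,"wx":0,"wy":0,"wz":0},{"tx":0.4,"ty":0,"tz":0,"wx":0,"wy":0,"wz":0},{"tx":0.4,"ty":0,"tz":0,"wx":0,"wy":0,"wz":0},{"tx":0.3,"ty":0,"tz":0,"wx":0,"wy":0,"wz":0},{"tx":0.2,"ty":0,"tz":0,"wx":0,"wy":0,"wz":0},{"tx":0.1,"ty":0,"tz":0,"wx":0,"wy":0,"wz":0},{"tx":0,"ty":0,"tz":0,"wx":0,"wy":0,"wz":0}])

```text
time_s: 5.95
ee_pos: [601.7, -195.7, 102.9]
ee_rot: [180.0, -0.0, 88.7]
force: [0.5, 0.3, -0.4]
gripper_width: 91.5
gripper_force: 0.0
```

```bash
python3 - <<'E'
from h import *
s=env.state();print(s['time_s'],s['ee_pos'],s['ee_rot'],s['force'],G(s['ee_pos']))
f=snap('side','s2')
cv2.imwrite('pics/c2.png',cv2.resize(f['color'][190:290,250:370,::-1],None,fx=6,fy=6,interpolation=cv2.INTER_CUBIC))
E
```

```text
5.95 [ 601.67064137 -195.69914308  102.85609116] [ 1.79996443e+02 -2.96804601e-03  8.86960904e+01] [ 0.46337003  0.26201353 -0.44213241] [-111.0548955   -59.15646899]
```

View pics/c2.png

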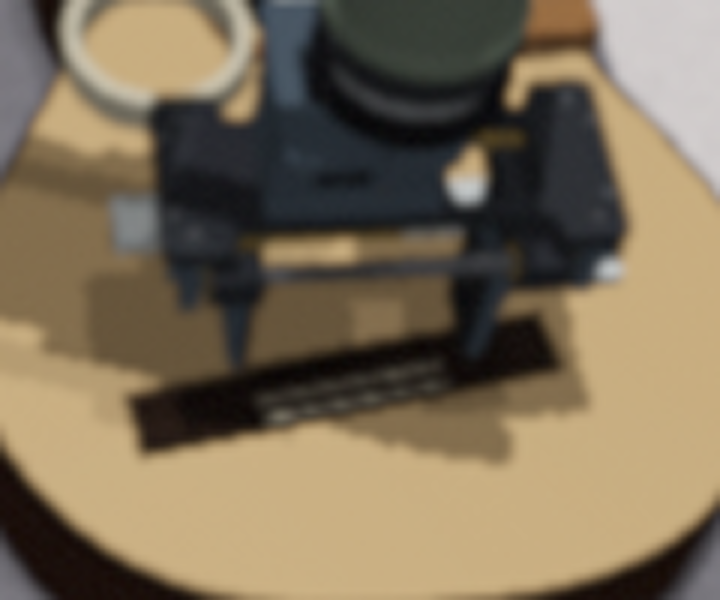

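The fingers (tips at crop (237,368) and (478,355)) passed over the bridge, which hasn't moved: its front corners are still at (130,400) and (540,318). The tips must be higher than the TCP reading says, so I'll check that.

```bash
python3 - <<'E'
from h import *
f=L('s1')
for nm,e,yaw,obs in(('s1',(600,-259.4,117.2),88.7,[(258,488),(503,472)]),('s2',(601.7,-195.7,102.9),88.7,[(237,368),(478,355)])):
  o=np.array(obs)/6+[250,190]; print(nm,'obs',o.round(1).tolist())
  for dx in(0,-8,-16):
    for dz in(0,5,10):
      P=[(e[0]+sg*52+.022*dx,e[1]-sg*52*.022+dx,e[2]+dz) for sg in(-1,1)]
      print(dx,dz,proj(f,P).round(1).tolist())
s=env.state();print(s['qpos'])
E
```

```text
s1 obs [[293.0, 271.3], [333.8, 268.7]]
0 0 [[289.8, 268.7], [331.3, 266.4]]
0 5 [[290.0, 267.7], [331.7, 265.5]]
0 10 [[290.2, 266.8], [332.0, 264.5]]
-8 0 [[290.2, 271.6], [331.9, 269.3]]
-8 5 [[290.4, 270.7], [332.3, 268.4]]
-8 10 [[290.6, 269.8], [332.6, 267.4]]
-16 0 [[290.6, 274.6], [332.5, 272.3]]
-16 5 [[290.8, 273.7], [332.9, 271.3]]
-16 10 [[290.9, 272.7], [333.3, 270.4]]
s2 obs [[289.5, 251.3], [329.7, 249.2]]
0 0 [[286.6, 249.2], [325.9, 247.2]]
0 5 [[286.8, 248.2], [326.2, 246.2]]
0 10 [[286.9, 247.2], [326.5, 245.2]]
-8 0 [[287.0, 251.8], [326.4, 249.8]]
-8 5 [[287.1, 250.9], [326.7, 248.8]]
-8 10 [[287.3, 249.9], [327.1, 247.9]]
-16 0 [[287.3, 254.6], [327.0, 252.5]]
-16 5 [[287.5, 253.6], [327.3, 251.5]]
-16 10 [[287.6, 252.6], [327.6, 250.6]]
[-1.90748499e+01  2.71142053e+01  8.91227120e+01 -1.81592420e-03
  6.37569942e+01 -1.77613980e+01]
```

>>> move_arm(plan=[{"tx":0,"ty":0,"tz":-1.0,"wx":0,"wy":0,"wz":0},{"tx":-1.5,"ty":0,"tz":0,"wx":0,"wy":0,"wz":0},{"tx":-2.0,"ty":0,"tz":0,"wx":0,"wy":0,"wz":0},{"tx":-2.0,"ty":0,"tz":0,"wx":0,"wy":0,"wz":0},{"tx":-1.3,"ty":0,"tz":0,"wx":0,"wy":0,"wz":0},{"tx":0,"ty":0,"tz":0.5,"wx":0,"wy":0,"wz":0},{"tx":0,"ty":0,"tz":0.5,"wx":0,"wy":0,"wz":0},{"tx":0,"ty":0,"tz":0.1,"wx":0,"wy":0,"wz":0},{"tx":0,"ty":0,"tz":0.1,"wx":0,"wy":0,"wz":0},{"tx":0,"ty":0,"tz":0,"wx":0,"wy":0,"wz":0}])

```text
time_s: 6.83
ee_pos: [599.9, -262.9, 100.4]
ee_rot: [-180.0, -0.0, 88.7]
force: [0.9, 0.3, 0.2]
gripper_width: 91.1
gripper_force: 0.0
```

>>> move_arm(plan=[{"tx":0,"ty":0,"tz":0.1,"wx":0,"wy":0,"wz":0},{"tx":0,"ty":0,"tz":0.05,"wx":0,"wy":0,"wz":0},{"tx":0,"ty":0,"tz":0,"wx":0,"wy":0,"wz":0}])

```text
time_s: 7.08
ee_pos: [600.2, -263.5, 99.4]
ee_rot: [180.0, -0.0, 88.7]
force: [-0.1, -0.3, 0.5]
gripper_width: 91.2
gripper_force: 0.0
```

>>> move_arm(plan=[{"tx":0,"ty":0,"tz":0.1,"wx":0,"wy":0,"wz":0},{"tx":0,"ty":0,"tz":0.1,"wx":0,"wy":0,"wz":0},{"tx":0,"ty":0,"tz":0,"wx":0,"wy":0,"wz":0}])

```text
time_s: 7.33
ee_pos: [600.0, -263.8, 97.1]
ee_rot: [-180.0, -0.0, 88.7]
force: [0.4, -0.4, -0.2]
gripper_width: 91.0
gripper_force: 0.0
```

>>> move_arm(plan=[{"tx":0,"ty":0,"tz":0.1,"wx":0,"wy":0,"wz":0},{"tx":0,"ty":0,"tz":0.05,"wx":0,"wy":0,"wz":0},{"tx":0,"ty":0,"tz":0,"wx":0,"wy":0,"wz":0}])

```text
time_s: 7.58
ee_pos: [600.0, -263.9, 95.6]
ee_rot: [-180.0, -0.0, 88.7]
force: [0.2, 0.6, 0.6]
gripper_width: 91.1
gripper_force: 0.0
```

>>> move_arm(plan=[{"tx":0,"ty":0,"tz":0.1,"wx":0,"wy":0,"wz":0},{"tx":0,"ty":0,"tz":0,"wx":0,"wy":0,"wz":0}])

```text
time_s: 7.75
ee_pos: [600.0, -263.9, 94.6]
ee_rot: [-180.0, -0.0, 88.7]
force: [0.5, -1.1, 0.6]
gripper_width: 91.3
gripper_force: 0.0
```

>>> move_arm(plan=[{"tx":0,"ty":0,"tz":0.1,"wx":0,"wy":0,"wz":0},{"tx":0,"ty":0,"tz":0,"wx":0,"wy":0,"wz":0}])

```text
time_s: 7.92
ee_pos: [600.0, -263.8, 93.6]
ee_rot: [-180.0, -0.0, 88.7]
force: [0.2, 0.6, -0.6]
gripper_width: 91.6
gripper_force: 0.0
```

```bash
python3 - <<'E'
from h import *
s=env.state();print(s['time_s'],s['ee_pos'],s['force'],s['torque'])
f=snap('side','s3');t=snap('top','t3')
a=cv2.resize(f['color'][225:290,270:350,::-1],None,fx=8,fy=8,interpolation=cv2.INTER_CUBIC)
cv2.imwrite('pics/c3.png',a)
E
```

```text
7.9167 [ 599.99687376 -263.82832606   93.63615917] [ 0.21495015  0.55879701 -0.62782186] [-0.07396997  0.04219085  0.01498036]
```

View pics/c3.png

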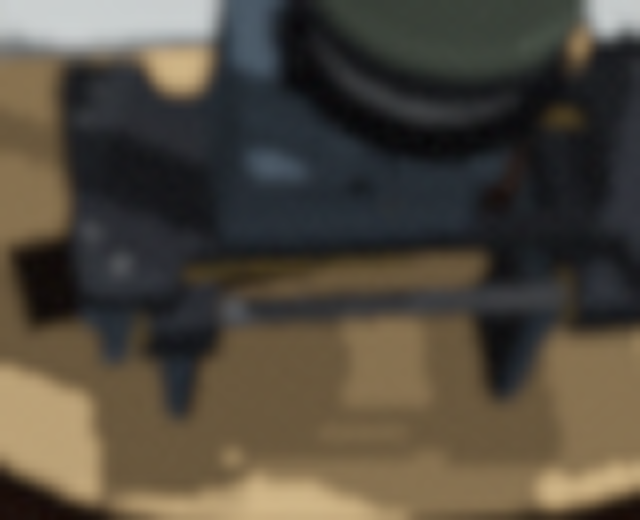

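Tips are at (178,415) and (502,397) in the crop, and there's no contact yet. I'll keep probing gently.

>>> move_arm(plan=[{"tx":0,"ty":0,"tz":0.1,"wx":0,"wy":0,"wz":0},{"tx":0,"ty":0,"tz":0,"wx":0,"wy":0,"wz":0}])

```text
time_s: 8.18
ee_pos: [600.0, -263.8, 92.7]
ee_rot: [-180.0, -0.0, 88.7]
force: [-0.3, -0.0, 0.9]
gripper_width: 91.0
gripper_force: 0.0
```

>>> move_arm(plan=[{"tx":0,"ty":0,"tz":0.1,"wx":0,"wy":0,"wz":0},{"tx":0,"ty":0,"tz":0,"wx":0,"wy":0,"wz":0}])

```text
time_s: 8.35
ee_pos: [600.0, -263.8, 91.6]
ee_rot: [-180.0, -0.0, 88.7]
force: [-1.1, -0.1, -1.1]
gripper_width: 91.2
gripper_force: 0.0
```

>>> move_arm(plan=[{"tx":0,"ty":0,"tz":0.1,"wx":0,"wy":0,"wz":0},{"tx":0,"ty":0,"tz":0,"wx":0,"wy":0,"wz":0}])

```text
time_s: 8.52
ee_pos: [600.0, -263.8, 90.6]
ee_rot: [-180.0, -0.0, 88.7]
force: [-0.1, -0.2, -0.6]
gripper_width: 91.3
gripper_force: 0.0
```

>>> move_arm(plan=[{"tx":0,"ty":0,"tz":0.05,"wx":0,"wy":0,"wz":0},{"tx":0,"ty":0,"tz":0,"wx":0,"wy":0,"wz":0}])

```text
time_s: 8.68
ee_pos: [600.0, -263.8, 90.2]
ee_rot: [-180.0, -0.0, 88.7]
force: [-0.0, 0.9, -0.3]
gripper_width: 91.6
gripper_force: 0.0
```

>>> move_arm(plan=[{"tx":0,"ty":0,"tz":0.05,"wx":0,"wy":0,"wz":0},{"tx":0,"ty":0,"tz":0,"wx":0,"wy":0,"wz":0}])

```text
time_s: 8.85
ee_pos: [600.0, -263.8, 89.7]
ee_rot: [-180.0, -0.0, 88.7]
force: [-0.5, -0.3, -0.5]
gripper_width: 91.2
gripper_force: 0.0
```

>>> move_arm(plan=[{"tx":0,"ty":0,"tz":0.1,"wx":0,"wy":0,"wz":0},{"tx":0,"ty":0,"tz":0,"wx":0,"wy":0,"wz":0}])

```text
time_s: 9.02
ee_pos: [600.0, -263.8, 88.6]
ee_rot: [-180.0, -0.0, 88.7]
force: [0.5, 0.8, 0.1]
gripper_width: 91.6
gripper_force: 0.0
```

>>> move_arm(plan=[{"tx":0,"ty":0,"tz":0.05,"wx":0,"wy":0,"wz":0},{"tx":0,"ty":0,"tz":0,"wx":0,"wy":0,"wz":0}])

```text
time_s: 9.18
ee_pos: [600.0, -263.9, 88.3]
ee_rot: [-180.0, -0.0, 88.7]
force: [0.0, 0.7, -0.1]
gripper_width: 91.3
gripper_force: 0.0
```

>>> move_arm(plan=[{"tx":0,"ty":0,"tz":0.05,"wx":0,"wy":0,"wz":0},{"tx":0,"ty":0,"tz":0,"wx":0,"wy":0,"wz":0}])

```text
time_s: 9.35
ee_pos: [600.0, -263.9, 87.7]
ee_rot: [-180.0, -0.0, 88.7]
force: [-0.5, -0.8, 0.3]
gripper_width: 91.3
gripper_force: 0.0
```

>>> move_arm(plan=[{"tx":0,"ty":0,"tz":0.05,"wx":0,"wy":0,"wz":0},{"tx":0,"ty":0,"tz":0,"wx":0,"wy":0,"wz":0}])

```text
time_s: 9.52
ee_pos: [600.1, -263.9, 87.2]
ee_rot: [-180.0, -0.0, 88.7]
force: [0.6, 0.3, 0.3]
gripper_width: 91.1
gripper_force: 0.0
```

>>> move_arm(plan=[{"tx":0,"ty":0,"tz":0.05,"wx":0,"wy":0,"wz":0},{"tx":0,"ty":0,"tz":0,"wx":0,"wy":0,"wz":0}])

```text
time_s: 9.68
ee_pos: [600.1, -263.8, 86.7]
ee_rot: [-180.0, -0.0, 88.7]
force: [-0.3, 0.3, -0.2]
gripper_width: 91.3
gripper_force: 0.0
```

>>> move_arm(plan=[{"tx":0,"ty":0,"tz":0.05,"wx":0,"wy":0,"wz":0},{"tx":0,"ty":0,"tz":0,"wx":0,"wy":0,"wz":0}])

```text
time_s: 9.85
ee_pos: [600.0, -263.8, 86.2]
ee_rot: [-180.0, -0.0, 88.7]
force: [1.2, 0.7, -0.9]
gripper_width: 91.4
gripper_force: 0.0
```

>>> move_arm(plan=[{"tx":0,"ty":0,"tz":0.05,"wx":0,"wy":0,"wz":0},{"tx":0,"ty":0,"tz":0,"wx":0,"wy":0,"wz":0}])

```text
time_s: 10.02
ee_pos: [600.0, -263.8, 85.7]
ee_rot: [-180.0, -0.0, 88.7]
force: [0.3, 0.0, -0.3]
gripper_width: 91.1
gripper_force: 0.0
```

```bash
python3 - <<'E'
from h import *
f=snap('side','s4');t=snap('top','t4')
a=cv2.resize(f['color'][225:295,270:350,::-1],None,fx=6,fy=6,interpolation=cv2.INTER_CUBIC)
b=cv2.resize(t['color'][105:200,325:375,::-1],None,fx=6,fy=6,interpolation=cv2.INTER_CUBIC)
o=np.zeros((570,790,3),np.uint8);o[:420,:480]=a;o[:570,490:790]=b
cv2.imwrite('pics/c4.png',o)
print(proj(t,[(600-52,-263,100),(652,-265,100)]).round(1))
E
```

```text
[[364.3 170.9]
 [363.4 137.6]]
```

View pics/c4.png

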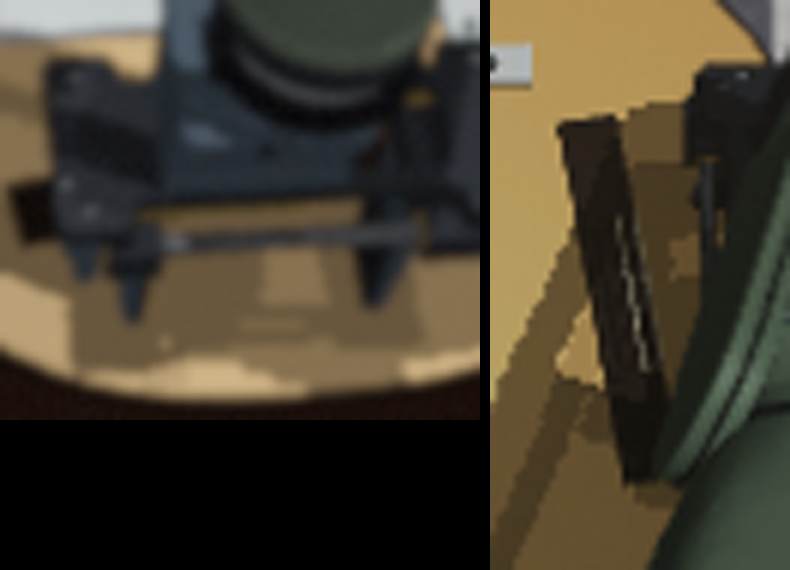

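The side tips at (132,322) and (374,305) fit finger ends about 17 mm above the reported TCP, so they should now be near z = 103. I'll continue down in small steps.

>>> move_arm(plan=[{"tx":0,"ty":0,"tz":0.05,"wx":0,"wy":0,"wz":0},{"tx":0,"ty":0,"tz":0,"wx":0,"wy":0,"wz":0}])

```text
time_s: 10.28
ee_pos: [600.1, -263.8, 85.3]
ee_rot: [-180.0, -0.0, 88.7]
force: [-0.7, -0.2, 0.4]
gripper_width: 91.1
gripper_force: 0.0
```

>>> move_arm(plan=[{"tx":0,"ty":0,"tz":0.05,"wx":0,"wy":0,"wz":0},{"tx":0,"ty":0,"tz":0,"wx":0,"wy":0,"wz":0}])

```text
time_s: 10.45
ee_pos: [600.1, -263.8, 84.8]
ee_rot: [-180.0, -0.0, 88.7]
force: [0.3, 0.4, 0.2]
gripper_width: 91.3
gripper_force: 0.0
```

>>> move_arm(plan=[{"tx":0,"ty":0,"tz":0.05,"wx":0,"wy":0,"wz":0},{"tx":0,"ty":0,"tz":0,"wx":0,"wy":0,"wz":0}])

```text
time_s: 10.62
ee_pos: [600.0, -263.8, 84.2]
ee_rot: [-180.0, -0.0, 88.7]
force: [-1.3, -0.5, 1.0]
gripper_width: 91.3
gripper_force: 0.0
```

>>> move_arm(plan=[{"tx":0,"ty":0,"tz":0.05,"wx":0,"wy":0,"wz":0},{"tx":0,"ty":0,"tz":0,"wx":0,"wy":0,"wz":0}])

```text
time_s: 10.78
ee_pos: [600.1, -263.8, 83.7]
ee_rot: [-180.0, -0.0, 88.7]
force: [0.3, -0.5, 1.0]
gripper_width: 91.4
gripper_force: 0.0
```

>>> move_arm(plan=[{"tx":0,"ty":0,"tz":0.05,"wx":0,"wy":0,"wz":0},{"tx":0,"ty":0,"tz":0,"wx":0,"wy":0,"wz":0}])

```text
time_s: 10.95
ee_pos: [600.0, -263.8, 83.2]
ee_rot: [-180.0, -0.0, 88.7]
force: [-0.7, 0.9, -0.6]
gripper_width: 91.4
gripper_force: 0.0
```

>>> move_arm(plan=[{"tx":0,"ty":0,"tz":0.05,"wx":0,"wy":0,"wz":0},{"tx":0,"ty":0,"tz":0,"wx":0,"wy":0,"wz":0}])

```text
time_s: 11.12
ee_pos: [600.0, -263.8, 82.7]
ee_rot: [-180.0, -0.0, 88.7]
force: [0.7, 0.2, -0.0]
gripper_width: 91.1
gripper_force: 0.0
```

>>> move_arm(plan=[{"tx":0,"ty":0,"tz":0.05,"wx":0,"wy":0,"wz":0},{"tx":0,"ty":0,"tz":0,"wx":0,"wy":0,"wz":0}])

```text
time_s: 11.28
ee_pos: [600.1, -263.8, 82.2]
ee_rot: [-180.0, -0.0, 88.7]
force: [-0.5, 0.3, -0.4]
gripper_width: 91.3
gripper_force: 0.0
```

>>> move_arm(plan=[{"tx":0.3,"ty":0,"tz":0,"wx":0,"wy":0,"wz":0},{"tx":0.4,"ty":0,"tz":0,"wx":0,"wy":0,"wz":0},{"tx":0.4,"ty":0,"tz":0,"wx":0,"wy":0,"wz":0},{"tx":0.4,"ty":0,"tz":0,"wx":0,"wy":0,"wz":0},{"tx":0.4,"ty":0,"tz":0,"wx":0,"wy":0,"wz":0},{"tx":0.4,"ty":0,"tz":0,"wx":0,"wy":0,"wz":0},{"tx":0.3,"ty":0,"tz":0,"wx":0,"wy":0,"wz":0},{"tx":0,"ty":0,"tz":0,"wx":0,"wy":0,"wz":0}])

```text
time_s: 11.95
ee_pos: [600.7, -237.1, 82.4]
ee_rot: [-180.0, -0.0, 88.7]
force: [0.3, -0.0, -0.5]
gripper_width: 90.9
gripper_force: 0.0
```

```bash
python3 - <<'E'
from h import *
s=env.state();print(s['ee_pos'],s['force'],G(s['ee_pos']))
f=snap('side','s5');t=snap('top','t5')
for nm,fr in(('s4',L('s4')),('s5',f)):
  m=fr['color'][245:275,262:290].max(2); ys,xs=np.where(m<45); print(nm,len(xs),xs.min()+262,ys.min()+245,ys.max()+245)
for nm,fr in(('t4',L('t4')),('t5',t)):
  m=fr['color'][120:140,330:350].max(2); ys,xs=np.where(m<55); print(nm,len(xs),xs.min()+330,ys.min()+120)
E
```

```text
[ 600.71017263 -237.05889594   82.37462286] [ 0.30375787 -0.02450564 -0.50792943] [-111.10529064 -100.5273418 ]
s4 180 272 245 270
s5 108 272 245 261
t4 145 336 125
t5 181 338 120
```

```bash
python3 - <<'E'
from h import *
for n in('s4','s5'):
  c=L(n)['color'][246:274,266:296].astype(int); m=c.max(2)
  print(n)
  for r in m: print(''.join('#' if v<45 else '+' if v<75 else '-' if v<125 else '.' for v in r))
for n in('t4','t5'):
  m=L(n)['color'][120:190,330:362].max(2)
  print(n)
  for r in m[::2]: print(''.join('#' if v<58 else '+' if v<85 else '-' if v<125 else '.' for v in r))
E
```

```text
s4
..........--+###############++
...........-+#################
...........-+#################
...........-+#################
...........--#################
...........--+################
...........--++++#############
..........---++++++###########
......------++++++++++########
....----+++##++++++++++++#####
....-++######+++++++++++++++##
...--+#######+++++++++++++++##
..---+#######++++++++++++++###
.-----+#######++++++++++++####
------+#######++++-+++++++#+++
------+#######++++++++++++++++
------+#######++++++++++++#+++
.------+#######++++++++####+++
.------+###################+++
.------++++++++############+++
.-------------++++++++#####+++
.--------------++++++++#######
..--------------+++++++#######
...-------------++++++########
......----------+++++++#######
.........--------++---++####++
..........-------------++++#+-
..............----------+++#+-
s5
..........--++++++++++########
........---+++++++++++++######
....------+++++++++++++++#####
------++++##++++++++++++######
-----+######++++++++++++#+++++
-----+#######+++++++++++++++++
------#######+++++++++++#+++++
------+##
[... 2257 characters left out ...]
####+-+
--------+#########+-########+--+
-----...-##########-########--+#
----.....##########++######+-++#
----.....##########+#######--+#+
---......#################+--+#-
--.......################+--+#--
+........+###############---##--
.........-##############---+#---
.........-#############+---#+--+
..........#############---#+---+
+++.......############---++---++
++++++++..###########---+#---#+#
++++++++++##########+---#---+###
++++++++++#########+---#+--#####
++++++++++#########--+#+-++#####
---+++++++########+++#++########
--------++#######+++##########++
----------######+++#########++++
----------+###############++++++
----------+++############+++++++
-----------++++++#######++++++++
```

The bridge has moved and turned, so the tips do engage at this height. I'll keep pushing and stop short of the crossbar.

>>> move_arm(plan=[{"tx":0.3,"ty":0,"tz":0,"wx":0,"wy":0,"wz":0},{"tx":0.4,"ty":0,"tz":0,"wx":0,"wy":0,"wz":0},{"tx":0.4,"ty":0,"tz":0,"wx":0,"wy":0,"wz":0},{"tx":0.4,"ty":0,"tz":0,"wx":0,"wy":0,"wz":0},{"tx":0.4,"ty":0,"tz":0,"wx":0,"wy":0,"wz":0},{"tx":0.4,"ty":0,"tz":0,"wx":0,"wy":0,"wz":0},{"tx":0.4,"ty":0,"tz":0,"wx":0,"wy":0,"wz":0},{"tx":0.4,"ty":0,"tz":0,"wx":0,"wy":0,"wz":0},{"tx":0.3,"ty":0,"tz":0,"wx":0,"wy":0,"wz":0},{"tx":0.2,"ty":0,"tz":0,"wx":0,"wy":0,"wz":0},{"tx":0,"ty":0,"tz":0,"wx":0,"wy":0,"wz":0}])

```text
time_s: 12.97
ee_pos: [601.5, -201.3, 82.3]
ee_rot: [-180.0, -0.0, 88.7]
force: [-0.4, 0.0, 0.4]
gripper_width: 90.7
gripper_force: 0.0
```

```bash
python3 - <<'E'
from h import *
s=env.state();print(s['ee_pos'],s['force'],G(s['ee_pos']))
f=snap('side','s6');t=snap('top','t6')
m=t['color'][116:190,312:350].max(2)
for r in m[::2]: print(''.join('#' if v<58 else '+' if v<85 else '-' if v<125 else '.' for v in r))
m=f['color'][225:260,260:350].max(2)
for r in m: print(''.join('#' if v<45 else '+' if v<75 else '-' if v<125 else '.' for v in r))
E
```

```text
[ 601.50963749 -201.32223687   82.31589745] [-0.41580021  0.00549797  0.43489293] [-111.09216233  -64.78174385]
.+..........++............-##########+
.+.......................############+
.+.......................####+######+#
.-.................----+###########+##
...............-#####################+
..............--#####################-
............----####################+-
............----####################--
...........-----###################+-+
..........------###################--+
..........------##################+-+#
.........-------##################--+#
.........-------#################+-+##
........--------#################--+#-
.....-+---------################+--+#-
......----------################--+#--
......----------###############+--+#--
.....-------..--###############--+#+--
....-##+--+-....+#############+--+#---
...------++.....+#############--+#+--#
...-----++-.....+############+--+#---+
..-----++-......+############+-+#+--#+
.-+----++.......+###########+--+#+--++
--+---++........+###########---#+--+--
--+--++-........+##########---+#---+--
--+-++.......
[... 2939 characters left out ...]
++++-------------------.........------+###+------..............
.............--------------++#+---------------------.---.--------+##++------..............
.................----------++#+-----------------------------------+++-------..............
..................---------++#+---------------------------------------------..............
...................---------++-----------------------------------------------.............
....................---------------------------------------------------------.............
....................---------------------------------------------------------.............
....................--------------------------------------------------------..............
```

>>> move_arm(plan=[{"tx":0.2,"ty":0,"tz":0,"wx":0,"wy":0,"wz":0},{"tx":0.3,"ty":0,"tz":0,"wx":0,"wy":0,"wz":0},{"tx":0.2,"ty":0,"tz":0,"wx":0,"wy":0,"wz":0},{"tx":0.1,"ty":0,"tz":0,"wx":0,"wy":0,"wz":0},{"tx":0,"ty":0,"tz":0,"wx":0,"wy":0,"wz":0},{"tx":-0.5,"ty":0,"tz":0,"wx":0,"wy":0,"wz":0},{"tx":-1.5,"ty":0,"tz":0,"wx":0,"wy":0,"wz":0},{"tx":0,"ty":0,"tz":-2.0,"wx":0,"wy":0,"wz":0},{"tx":0,"ty":0,"tz":-2.0,"wx":0,"wy":0,"wz":0},{"tx":0,"ty":0,"tz":0,"wx":0,"wy":0,"wz":0}])

```text
time_s: 13.9
ee_pos: [603.6, -216.5, 126.3]
ee_rot: [179.6, 0.2, 88.6]
force: [1.1, -0.7, 0.6]
gripper_width: 91.5
gripper_force: 0.0
```

>>> move_arm(plan=[{"tx":0,"ty":-2.0,"tz":0,"wx":0,"wy":0,"wz":0},{"tx":1.0,"ty":-3.0,"tz":0,"wx":0,"wy":0,"wz":0},{"tx":1.0,"ty":-3.0,"tz":0,"wx":0,"wy":0,"wz":0},{"tx":1.0,"ty":-3.0,"tz":0,"wx":0,"wy":0,"wz":0},{"tx":1.0,"ty":-3.0,"tz":0,"wx":0,"wy":0,"wz":0},{"tx":1.0,"ty":-3.0,"tz":0,"wx":0,"wy":0,"wz":0},{"tx":0.2,"ty":-0.2,"tz":0,"wx":0,"wy":0,"wz":0},{"tx":0,"ty":0,"tz":0,"wx":0,"wy":0,"wz":0},{"tx":0,"ty":0,"tz":2.0,"wx":0,"wy":0,"wz":0},{"tx":0,"ty":0,"tz":0,"wx":0,"wy":0,"wz":0},{"tx":0,"ty":0,"tz":0,"wx":0,"wy":0,"wz":0}])

```text
time_s: 14.82
ee_pos: [431.0, -158.4, 101.7]
ee_rot: [-179.9, -0.0, 88.7]
force: [0.4, 0.3, -0.5]
gripper_width: 91.2
gripper_force: 0.0
```

```bash
python3 - <<'E'
from h import *
s=env.state();print(s['time_s'],s['ee_pos'],s['force'],G(s['ee_pos']))
f=snap('side','s7');t=snap('top','t7')
a=cv2.resize(f['color'][205:270,240:360,::-1],None,fx=5.5,fy=5.5,interpolation=cv2.INTER_CUBIC)
m=t['color'][100:190,312:350].max(2)
for r in m[::2]: print(''.join('#' if v<58 else '+' if v<85 else '-' if v<125 else '.' if v<150 else 'o' for v in r))
cv2.imwrite('pics/c7.png',a)
E
```

```text
14.8167 [ 430.95196776 -158.42677932  101.68894482] [ 0.43754058  0.29212679 -0.48082231] [-282.5521827   -25.64863263]
oooooooooooooooooooooooooooooooooooooo
oooooooooooooooooooooooooooooooooooooo
oooooooooooooooooooooooooooooooooooooo
oooooooooooooooooooooooooooooooooooooo
oooooooooooooooooooooooooooooooooooooo
oooooooooooooooooooooooooooooooooooooo
o.oooooooooooooooooooooooooooooooooooo
o+oooooooo.o+-oooooooooooooooooooooooo
o+oooooooo.o++oooooooooooooooooooooooo
o+oooooooo..........oooooooooooooooooo
o+oooooooooooooooooooooooooooooooooooo
o-oooooooooooooooooooooooooooooooooooo
o.ooooooooooo-#########.oooooooooooooo
o.oooooooo.oo-#########.oooooooooooooo
o.ooooooooooo-#########.oooooooooooooo
o.ooooooooooo-#########.oooooooooooooo
o.ooooooooooo-#########.oooooooooooooo
o.ooooooooooo+#########.oooooooooooooo
o.ooooooooooo+#########.oooooooooooooo
o.ooooooooooo+#########-oooooooooooooo
o.ooooooooooo+######-##ooooooooooooooo
oo.oooooooooo-######.##ooooooooooooooo
oo.oo-+-ooooo-######-##ooooooooooooooo
oo.ooo-oooooo.######-##ooooooooooooooo
oo.oooooooooo.######-##ooooooooooooooo
oo.oooooooooo.######-##ooooooooooooooo
oo.oo-+-ooooo.######-##ooooooooooooooo
ooooooooooooo.######-##.oooooooooooooo
oo.oooooooooo.######-##-oooooooooooooo
oo.oooooooooo-######+##-oooooooooooooo
oo-oooooooooo+######-##-oooooooooooooo
oo-oooooooooo.######-##-oooooooooooooo
oo-ooooooooooo+#####-##-oooooooooooooo
oo-ooooooooooo+#####+##-oooooooooooooo
oo-ooooooooooo+########+oooooooooooooo
oo-ooooooooooo+########+oooooooooooooo
oo-ooooooooooo+########+oooooooooooooo
oo-ooooooooooo+########+....oooooooooo
oo-.ooo----++#######+#################
oo---------+################++#######+
o-+--------################+++##++####
--+--------################+++#+++####
--++---+---###############+++##++##+++
-----------###############+++#+++#++++
---++++++++##############+++##++##++++
```

View pics/c7.png

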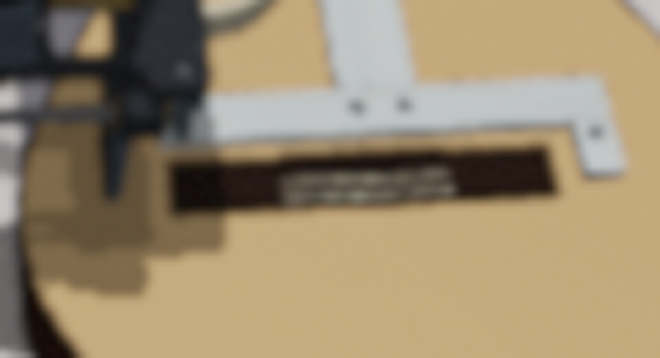

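The bridge is now parallel with a small gap. The finger, with its tip at (112,195), stands off the bass end at (172,165..212). I'll lower it and push toward the lug.

>>> move_arm(plan=[{"tx":-0.2,"ty":0,"tz":0.8,"wx":0,"wy":0,"wz":0},{"tx":0,"ty":0,"tz":0.7,"wx":0,"wy":0,"wz":0},{"tx":0,"ty":0,"tz":0.4,"wx":0,"wy":0,"wz":0},{"tx":0,"ty":0,"tz":0,"wx":0,"wy":0,"wz":0},{"tx":0,"ty":0.3,"tz":0,"wx":0,"wy":0,"wz":0},{"tx":0,"ty":0.4,"tz":0,"wx":0,"wy":0,"wz":0},{"tx":0,"ty":0.4,"tz":0,"wx":0,"wy":0,"wz":0},{"tx":0,"ty":0.4,"tz":0,"wx":0,"wy":0,"wz":0},{"tx":0,"ty":0.4,"tz":0,"wx":0,"wy":0,"wz":0},{"tx":0,"ty":0.3,"tz":0,"wx":0,"wy":0,"wz":0},{"tx":0,"ty":0.2,"tz":0,"wx":0,"wy":0,"wz":0},{"tx":0,"ty":0,"tz":0,"wx":0,"wy":0,"wz":0}])

```text
time_s: 15.92
ee_pos: [455.0, -160.5, 83.3]
ee_rot: [180.0, 0.0, 88.7]
force: [0.5, 0.5, -0.1]
gripper_width: 91.2
gripper_force: 0.0
```

```bash
cat >> h.py <<'E'
def edges(t):
    # subpixel bridge front/treble edges vs gauge in the top view (arm clear of it)
    g=t['color'].max(2).astype(float)
    def cross(v,th): # first falling crossing
        for i in range(len(v)-1):
            if v[i]>=th>v[i+1]: return i+(v[i]-th)/(v[i]-v[i+1])
    fr=[cross(g[r,318:340],105) for r in range(128,178,4)]
    tr=[cross(g[112:140,c],105) for c in(328,330,332)]
    print('front',[None if x is None else round(x+318,1) for x in fr]); print('treble',[None if x is None else round(x+112,1) for x in tr])
E
python3 - <<'E'
from h import *
s=env.state();print(s['time_s'],s['ee_pos'],s['force'],G(s['ee_pos']))
f=snap('side','s8');t=snap('top','t8')
edges(L('t7'));edges(t)
E
```

```text
15.9167 [ 454.97115543 -160.51264852   83.34545227] [ 0.47861811  0.54953753 -0.0887605 ] [-258.49292203  -27.20561757]
front [np.float64(324.9), np.float64(324.9), np.float64(324.6), np.float64(324.7), np.float64(325.2), np.float64(325.3), np.float64(325.3), np.float64(325.3), np.float64(324.7), np.float64(325.5), np.float64(325.7), np.float64(325.6), np.float64(319.3)]
treble [np.float64(122.6), np.float64(122.8), np.float64(122.8)]
front [np.float64(324.9), np.float64(324.9), np.float64(324.6), np.float64(324.7), np.float64(325.2), np.float64(325.3), np.float64(325.3), np.float64(325.4), np.float64(324.7), np.float64(325.5), np.float64(324.8), None, None]
treble [np.float64(122.6), np.float64(122.9), np.float64(122.8)]
```

>>> move_arm(plan=[{"tx":0,"ty":0.2,"tz":0.05,"wx":0,"wy":0,"wz":0},{"tx":0,"ty":0.3,"tz":0,"wx":0,"wy":0,"wz":0},{"tx":0,"ty":0.3,"tz":0,"wx":0,"wy":0,"wz":0},{"tx":0,"ty":0.2,"tz":0,"wx":0,"wy":0,"wz":0},{"tx":0,"ty":0,"tz":0,"wx":0,"wy":0,"wz":0}])

```text
time_s: 16.43
ee_pos: [465.0, -160.8, 82.8]
ee_rot: [180.0, 0.0, 88.7]
force: [-0.1, -0.6, -1.2]
gripper_width: 91.3
gripper_force: 0.0
```

```bash
python3 - <<'E'
from h import *
s=env.state();print(s['time_s'],s['ee_pos'],s['force'],G(s['ee_pos']))
f=snap('side','s9');t=snap('top','t9')
edges(t)
E
```

```text
16.4333 [ 465.01171326 -160.80859836   82.83058849] [-0.05388674 -0.63731475 -1.18055418] [-248.44828355  -27.28062134]
front [np.float64(324.9), np.float64(324.9), np.float64(324.7), np.float64(324.7), np.float64(325.2), np.float64(325.3), np.float64(325.4), np.float64(325.4), np.float64(325.4), np.float64(324.8), None, None, None]
treble [np.float64(120.3), np.float64(120.3), np.float64(120.3)]
```

>>> move_arm(plan=[{"tx":0,"ty":0.1,"tz":0,"wx":0,"wy":0,"wz":0},{"tx":0,"ty":0.1,"tz":0,"wx":0,"wy":0,"wz":0},{"tx":0,"ty":0,"tz":0,"wx":0,"wy":0,"wz":0}])

```text
time_s: 16.78
ee_pos: [466.5, -160.8, 82.8]
ee_rot: [180.0, -0.0, 88.7]
force: [0.1, 0.4, -0.2]
gripper_width: 91.1
gripper_force: 0.0
```

>>> move_arm(plan=[{"tx":0,"ty":0.1,"tz":0,"wx":0,"wy":0,"wz":0},{"tx":0,"ty":0,"tz":0,"wx":0,"wy":0,"wz":0}])

```text
time_s: 16.95
ee_pos: [467.5, -160.8, 82.8]
ee_rot: [180.0, -0.0, 88.7]
force: [-0.9, 0.1, 0.7]
gripper_width: 91.1
gripper_force: 0.1
```

```bash
python3 - <<'E'
from h import *
s=env.state();print(s['time_s'],s['ee_pos'],s['force'],G(s['ee_pos']))
t=snap('top','t10')
edges(t)
print(t['color'].max(2)[114:126,326:334])
E
```

```text
16.95 [ 467.53467035 -160.7758984    82.84882018] [-0.9305643   0.07802009  0.73025499] [-245.92665633  -27.19242871]
front [np.float64(324.9), np.float64(324.9), np.float64(324.7), np.float64(324.7), np.float64(325.2), np.float64(325.3), np.float64(325.4), np.float64(325.4), np.float64(325.5), np.float64(323.8), None, None, None]
treble [np.float64(119.2), np.float64(119.2), np.float64(119.5)]
[[167 169 169 168 169 168 169 169]
 [138 167 169 169 169 169 170 169]
 [166 168 169 169 169 169 170 169]
 [167 168 168 168 168 168 169 169]
 [140 139 140 140 140 140 169 169]
 [117 117 117 117 118 117 166 167]
 [ 48  40  39  39  40  40  39  39]
 [ 41  40  39  39  39  39  39  39]
 [ 41  40  40  40  39  40  40  39]
 [ 44  41  41  40  40  39  40  40]
 [ 44  41  41  40  41  40  40  40]
 [ 45  40  39  40  41  41  39  41]]
```

>>> move_arm(plan=[{"tx":0,"ty":0.1,"tz":0,"wx":0,"wy":0,"wz":0},{"tx":0,"ty":0,"tz":0,"wx":0,"wy":0,"wz":0}])

```text
time_s: 17.17
ee_pos: [468.6, -160.8, 82.9]
ee_rot: [180.0, -0.0, 88.7]
force: [-0.2, -0.5, -0.1]
gripper_width: 91.0
gripper_force: 0.1
```

>>> move_arm(plan=[{"tx":0,"ty":0.1,"tz":0,"wx":0,"wy":0,"wz":0},{"tx":0,"ty":0,"tz":0,"wx":0,"wy":0,"wz":0}])

```text
time_s: 17.33
ee_pos: [469.6, -160.8, 82.8]
ee_rot: [180.0, -0.0, 88.7]
force: [-0.3, 1.1, -0.8]
gripper_width: 91.3
gripper_force: 0.1
```

>>> move_arm(plan=[{"tx":0,"ty":0.1,"tz":0,"wx":0,"wy":0,"wz":0},{"tx":0,"ty":0,"tz":0,"wx":0,"wy":0,"wz":0}])

```text
time_s: 17.5
ee_pos: [470.6, -160.9, 82.8]
ee_rot: [180.0, -0.0, 88.7]
force: [-0.0, -0.3, 0.2]
gripper_width: 91.1
gripper_force: 0.1
```

```bash
python3 - <<'E'
from h import *
s=env.state();print(s['time_s'],s['ee_pos'],s['force'],G(s['ee_pos']))
t=snap('top','t11');f=snap('side','s11')
edges(t)
print(t['color'].max(2)[114:126,326:334])
m=f['color'][226:250,280:358].max(2)
for r in m: print(''.join('#' if v<45 else '+' if v<75 else '-' if v<125 else '.' if v<185 else 'o' for v in r))
E
```

```text
17.5 [ 470.60504169 -160.89206256   82.83468352] [-0.02077201 -0.30196042  0.16561484] [-242.85447258  -27.24102204]
front [np.float64(324.9), np.float64(324.9), np.float64(324.7), np.float64(324.7), np.float64(325.2), np.float64(325.3), np.float64(325.4), np.float64(325.4), np.float64(325.6), np.float64(319.3), None, None, None]
treble [np.float64(118.3), np.float64(118.3), np.float64(118.5)]
[[167 169 169 169 169 169 169 169]
 [139 168 169 169 169 169 170 169]
 [166 170 169 169 168 169 170 169]
 [168 168 168 168 168 168 170 170]
 [138 138 138 138 138 139 167 168]
 [ 43  42  42  43  42  42  50  50]
 [ 40  40  39  40  40  39  39  39]
 [ 41  40  39  40  39  40  39  39]
 [ 41  40  41  40  40  40  39  39]
 [ 45  40  41  41  40  40  40  40]
 [ 44  41  40  40  41  40  40  40]
 [ 45  40  41  41  41  41  41  40]]
############+-.ooooooooooooooooooooooooooooooooooooooooooooooo...ooooooooooooo
############+-.ooooooooooooooooooooooooooo.......................oo...oooooooo
#++######++++-.ooooooo...........................................oo...oooooooo
#++###+#++++--...............................
[... 913 characters left out ...]
#####++-------------------------..-.....................oooooooooooo
#############++----------...-............................ooooooooooooooooooooo
+++++++--------.....................oooooooooooooooooooooooooooooooooooooooooo
--------------...ooooooooooooooooooooooooooooooooooooooooooooooooooooooooooooo
-------.........oooooooooooooooooooooooooooooooooooooooooooooooooooooooooooooo
-----...........oooooooooooooooooooooooooooooooooooooooooooooooooooooooooooooo
-----...........oooooooooooooooooooooooooooooooooooooooooooooooooooooooooooooo
-----...........oooooooooooooooooooooooooooooooooooooooooooooooooooooooooooooo
-----...........oooooooooooooooooooooooooooooooooooooooooooooooooooooooooooooo
```

>>> move_arm(plan=[{"tx":0,"ty":0.1,"tz":0,"wx":0,"wy":0,"wz":0},{"tx":0,"ty":0,"tz":0,"wx":0,"wy":0,"wz":0}])

```text
time_s: 17.77
ee_pos: [471.6, -160.9, 82.9]
ee_rot: [180.0, -0.0, 88.7]
force: [-1.0, -0.2, -0.3]
gripper_width: 91.0
gripper_force: 0.1
```

>>> move_arm(plan=[{"tx":0,"ty":0.1,"tz":0,"wx":0,"wy":0,"wz":0},{"tx":0,"ty":0,"tz":0,"wx":0,"wy":0,"wz":0}])

```text
time_s: 17.93
ee_pos: [471.7, -160.9, 82.8]
ee_rot: [-179.9, -0.0, 88.7]
force: [-2.5, -0.6, 1.5]
gripper_width: 91.4
gripper_force: 1.6
```

The bridge has stalled against the lug with a clear reaction (−2.5 N). I'll back off, go behind it and push it home to the crossbar.

>>> move_arm(plan=[{"tx":0,"ty":-0.3,"tz":0,"wx":0,"wy":0,"wz":0},{"tx":0,"ty":-0.5,"tz":0,"wx":0,"wy":0,"wz":0},{"tx":0,"ty":0,"tz":-2.0,"wx":0,"wy":0,"wz":0},{"tx":-0.5,"ty":0,"tz":-2.5,"wx":0,"wy":0,"wz":0},{"tx":-2.0,"ty":1.5,"tz":0,"wx":0,"wy":0,"wz":0},{"tx":-2.3,"ty":3.0,"tz":0,"wx":0,"wy":0,"wz":0},{"tx":0,"ty":3.5,"tz":0,"wx":0,"wy":0,"wz":0},{"tx":0,"ty":3.5,"tz":0,"wx":0,"wy":0,"wz":0},{"tx":0,"ty":3.0,"tz":0,"wx":0,"wy":0,"wz":0},{"tx":0,"ty":1.0,"tz":0,"wx":0,"wy":0,"wz":0},{"tx":0,"ty":0,"tz":0,"wx":0,"wy":0,"wz":0},{"tx":0,"ty":0,"tz":0,"wx":0,"wy":0,"wz":0}])

```text
time_s: 18.93
ee_pos: [617.8, -212.1, 127.2]
ee_rot: [-179.9, -0.0, 88.7]
force: [0.1, 0.2, -0.9]
gripper_width: 91.1
gripper_force: 0.0
```

```bash
python3 - <<'E'
from h import *
s=env.state();print(s['time_s'],s['ee_pos'],s['ee_rot'],s['force'],G(s['ee_pos']))
E
```

```text
18.9333 [ 617.75039273 -212.09090255  127.15223114] [-1.79922120e+02 -2.60862287e-02  8.87036145e+01] [ 0.12734274  0.22286263 -0.87242467] [-94.61844566 -75.19053582]
```

>>> move_arm(plan=[{"tx":0,"ty":0,"tz":2.0,"wx":0,"wy":0,"wz":0},{"tx":0,"ty":0,"tz":1.5,"wx":0,"wy":0,"wz":0},{"tx":0,"ty":0,"tz":0.7,"wx":0,"wy":0,"wz":0},{"tx":0,"ty":0,"tz":0.25,"wx":0,"wy":0,"wz":0},{"tx":0,"ty":0,"tz":0,"wx":0,"wy":0,"wz":0},{"tx":0.3,"ty":0,"tz":0,"wx":0,"wy":0,"wz":0},{"tx":0.4,"ty":0,"tz":0,"wx":0,"wy":0,"wz":0},{"tx":0.4,"ty":0,"tz":0,"wx":0,"wy":0,"wz":0},{"tx":0.3,"ty":0,"tz":0,"wx":0,"wy":0,"wz":0},{"tx":0.2,"ty":0,"tz":0,"wx":0,"wy":0,"wz":0},{"tx":0,"ty":0,"tz":0,"wx":0,"wy":0,"wz":0}])

```text
time_s: 19.85
ee_pos: [618.8, -195.6, 83.6]
ee_rot: [180.0, -0.0, 88.7]
force: [-0.6, 0.3, -0.6]
gripper_width: 91.1
gripper_force: 0.0
```

>>> move_arm(plan=[{"tx":0.2,"ty":0,"tz":0,"wx":0,"wy":0,"wz":0},{"tx":0.2,"ty":0,"tz":0,"wx":0,"wy":0,"wz":0},{"tx":0.1,"ty":0,"tz":0,"wx":0,"wy":0,"wz":0},{"tx":0,"ty":0,"tz":0,"wx":0,"wy":0,"wz":0}])

```text
time_s: 20.18
ee_pos: [618.8, -191.2, 83.3]
ee_rot: [180.0, -0.0, 88.7]
force: [-0.3, 0.4, -0.6]
gripper_width: 91.3
gripper_force: 0.0
```

>>> move_arm(plan=[{"tx":0.1,"ty":0,"tz":0.05,"wx":0,"wy":0,"wz":0},{"tx":0.1,"ty":0,"tz":0,"wx":0,"wy":0,"wz":0},{"tx":0.1,"ty":0,"tz":0,"wx":0,"wy":0,"wz":0},{"tx":0,"ty":0,"tz":0,"wx":0,"wy":0,"wz":0}])

```text
time_s: 20.52
ee_pos: [618.8, -188.1, 82.8]
ee_rot: [-180.0, -0.0, 88.7]
force: [0.7, 0.6, 0.4]
gripper_width: 91.3
gripper_force: 0.1
```

```bash
python3 - <<'E'
from h import *
s=env.state();print(s['time_s'],s['ee_pos'],s['force'],G(s['ee_pos']))
t=snap('top','t12');f=snap('side','s12')
m=t['color'][112:190,314:350].max(2)
for r in m[::3]: print(''.join('#' if v<58 else '+' if v<85 else '-' if v<125 else '.' if v<150 else 'o' for v in r))
E
```

```text
20.5167 [ 618.81442403 -188.12653089   82.80384469] [0.67780577 0.55830095 0.41793351] [-94.08184549 -51.2085565 ]
ooooooooooooooooo.############--+#--
oooooooo.-++.oooo+###########+-+#+-+
oooooooo....----+###########+--+#--+
ooooooo--+##################--+#---+
oooooo---+#################+-+#+--++
oooo-----+################+--+#--+++
ooo------+################--+#---##+
ooo------+###############---#+--####
oo-------+##############+--+#--+####
o--------+##############--+#---#####
---------+#############+--#+--######
---+#+oo.-############+--##--+######
---++.oooo+###########--+#---#######
-++++.oo.o+##########+--#+--++++++++
+++ooooooo+#########+--##--+++++++++
++.ooooooo+########+--+#---+--------
+-oooooooo+#######+---#---++++++++++
++...o.ooo+#######---#---+++++++++++
++++++++++#######---#---+#####+#####
++++++++++######---#+--+######+#++##
+-++++++++#####+-+#+++######++++++++
+--------+####+++#########++++++++++
+--------+###++#########++++++++++++
+--------+############++++++++++++++
+-------------#####+++++++++++++++++
-------------######+++++++++++++++++
```

>>> move_arm(plan=[{"tx":0.1,"ty":0,"tz":0,"wx":0,"wy":0,"wz":0},{"tx":0,"ty":0,"tz":0,"wx":0,"wy":0,"wz":0}])

```text
time_s: 20.78
ee_pos: [618.8, -187.1, 82.8]
ee_rot: [-180.0, -0.0, 88.7]
force: [-0.2, 0.2, 0.1]
gripper_width: 91.3
gripper_force: 0.0
```

>>> move_arm(plan=[{"tx":0.1,"ty":0,"tz":0,"wx":0,"wy":0,"wz":0},{"tx":0,"ty":0,"tz":0,"wx":0,"wy":0,"wz":0}])

```text
time_s: 20.95
ee_pos: [618.8, -186.1, 82.8]
ee_rot: [-180.0, -0.0, 88.7]
force: [1.3, 0.2, 0.2]
gripper_width: 91.2
gripper_force: 0.0
```

>>> move_arm(plan=[{"tx":0.1,"ty":0,"tz":0,"wx":0,"wy":0,"wz":0},{"tx":0,"ty":0,"tz":0,"wx":0,"wy":0,"wz":0}])

```text
time_s: 21.12
ee_pos: [618.8, -185.1, 82.8]
ee_rot: [-180.0, -0.0, 88.7]
force: [0.5, 0.2, 0.3]
gripper_width: 91.2
gripper_force: 0.0
```

>>> move_arm(plan=[{"tx":0.1,"ty":0,"tz":0,"wx":0,"wy":0,"wz":0},{"tx":0,"ty":0,"tz":0,"wx":0,"wy":0,"wz":0}])

```text
time_s: 21.28
ee_pos: [618.9, -184.1, 82.8]
ee_rot: [180.0, -0.0, 88.7]
force: [0.0, -0.1, 0.6]
gripper_width: 91.2
gripper_force: 0.0
```

>>> move_arm(plan=[{"tx":0.1,"ty":0,"tz":0,"wx":0,"wy":0,"wz":0},{"tx":0,"ty":0,"tz":0,"wx":0,"wy":0,"wz":0}])

```text
time_s: 21.45
ee_pos: [619.1, -183.7, 82.9]
ee_rot: [180.0, 0.1, 88.7]
force: [-0.4, -1.8, -0.1]
gripper_width: 90.7
gripper_force: 0.8
```

```bash
python3 - <<'E'
from h import *
s=env.state();print(s['time_s'],s['ee_pos'],s['force'],s['torque'],G(s['ee_pos']))
t=snap('top','t13');f=snap('side','s13')
for r in range(128,150,5): print(t['color'].max(2)[r,316:330],L('t12')['color'].max(2)[r,316:330])
E
```

```text
21.45 [ 619.09874441 -183.65338483   82.91371282] [-0.40201624 -1.82762557 -0.14635382] [-0.38561708  0.01136616  0.0288843 ] [-93.89599519 -46.73023835]
[169 111  96  98  97  96  48  27  25  26  24  24  25  23] [176 177 111  98  97  97  87  74  32  25  25  24  25  25]
[ 97 100  99  98  98  98  56  28  25  25  25  25  24  24] [168 113 100  99  98  98  91  75  32  25  24  25  25  24]
[97 99 99 99 98 98 57 29 24 22 24 24 40 33] [111 100 100  99  98  98  96  60  31  27  23  24  23  24]
[97 92 78 91 97 98 77 35 24 22 22 23 34 31] [ 97  92  79  91 100  99  95  63  31  26  21  25  23  23]
[ 68  92 150 159 161 159 127  56  27  22  22  22  22  30] [ 93  76  72 148 159 159 151 170  66  34  23  23  22  22]
```

>>> move_arm(plan=[{"tx":0.1,"ty":0,"tz":0,"wx":0,"wy":0,"wz":0},{"tx":0,"ty":0,"tz":0,"wx":0,"wy":0,"wz":0}])

```text
time_s: 21.72
ee_pos: [619.1, -183.3, 83.0]
ee_rot: [180.0, 0.1, 88.7]
force: [-0.3, -4.3, -0.7]
gripper_width: 91.4
gripper_force: 2.2
```

>>> move_arm(plan=[{"tx":0,"ty":0,"tz":0,"wx":0,"wy":0,"wz":0.015},{"tx":0,"ty":0,"tz":0,"wx":0,"wy":0,"wz":0},{"tx":0,"ty":0,"tz":0,"wx":0,"wy":0,"wz":0}])

```text
time_s: 21.97
ee_pos: [618.9, -183.7, 83.0]
ee_rot: [180.0, 0.1, 87.8]
force: [-0.2, -6.1, -0.4]
gripper_width: 91.2
gripper_force: 2.9
```

>>> move_arm(plan=[{"tx":0,"ty":0,"tz":0,"wx":0,"wy":0,"wz":-0.03},{"tx":0,"ty":0,"tz":0,"wx":0,"wy":0,"wz":0},{"tx":0,"ty":0,"tz":0,"wx":0,"wy":0,"wz":0}])

```text
time_s: 22.22
ee_pos: [619.2, -183.2, 83.0]
ee_rot: [180.0, 0.1, 89.5]
force: [0.9, -5.6, -0.5]
gripper_width: 91.3
gripper_force: 2.7
```

Seated with a light reaction at both ends (−4 to −6 N). I'll retreat and check.

>>> move_arm(plan=[{"tx":-0.5,"ty":0,"tz":0,"wx":0,"wy":0,"wz":0.015},{"tx":-1.5,"ty":0,"tz":0,"wx":0,"wy":0,"wz":0},{"tx":0,"ty":0,"tz":-2.0,"wx":0,"wy":0,"wz":0},{"tx":0,"ty":0,"tz":-2.5,"wx":0,"wy":0,"wz":0},{"tx":0,"ty":-2.0,"tz":0,"wx":0,"wy":0,"wz":0},{"tx":0.9,"ty":-3.0,"tz":0,"wx":0,"wy":0,"wz":0},{"tx":1.0,"ty":-3.5,"tz":0,"wx":0,"wy":0,"wz":0},{"tx":1.0,"ty":-3.5,"tz":0,"wx":0,"wy":0,"wz":0},{"tx":1.0,"ty":-3.0,"tz":0,"wx":0,"wy":0,"wz":0},{"tx":0,"ty":-1.2,"tz":0,"wx":0,"wy":0,"wz":0},{"tx":0,"ty":0,"tz":0,"wx":0,"wy":0,"wz":0},{"tx":0,"ty":0,"tz":0,"wx":0,"wy":0,"wz":0}])

```text
time_s: 23.22
ee_pos: [458.4, -160.1, 128.4]
ee_rot: [179.9, 0.0, 88.6]
force: [0.8, 0.3, -0.4]
gripper_width: 91.2
gripper_force: 0.0
```

```bash
python3 - <<'E'
from h import *
s=env.state();print(s['time_s'],s['ee_pos'],s['ee_rot'],s['force'],G(s['ee_pos']))
t=snap('top','t14');f=snap('side','s14')
g=t['color'].max(2)
for r in range(122,182,8): print(r,g[r,318:328])
print('treble');print(g[114:124,322:334])
a=cv2.resize(f['color'][205:260,250:360,::-1],None,fx=7,fy=7,interpolation=cv2.INTER_CUBIC)
cv2.imwrite('pics/c14.png',a)
E
```

```text
23.2167 [ 458.40275234 -160.13404916  128.41020449] [1.79872966e+02 2.88689075e-03 8.86263720e+01] [ 0.81326441  0.2896814  -0.37124802] [-255.07048405  -26.75162078]
122 [169 169 169 169  77  43  40  40  40  40]
130 [168 169 169 169  96  47  40  41  41  40]
138 [169 169 169 169  97  48  36  34  37  40]
146 [126 163 169 169 131  60  39  34  35  41]
154 [169 169 169 169 131  64  40  33  40  41]
162 [169 170 169 170 169  72  33  30  35  40]
170 [96 95 97 96 95 43 29 27 26 27]
178 [90 89 91 90 90 42 26 24 25 26]
treble
[[139 165  72 100 166 168 168 168 168 169 169 169]
 [139 105  63  61 139 167 168 168 169 168 169 169]
 [139 166  79  70 165 169 168 168 168 169 169 169]
 [138 164 167 167 167 167 167 167 167 167 169 169]
 [130 121 121 122 122 122 122 122 123 122 169 169]
 [ 76  42  40  39  39  39  39  39  39  59 168 168]
 [ 76  42  40  39  39  39  40  39  40  64 168 169]
 [ 78  43  40  40  40  40  40  40  39  64 168 170]
 [ 77  43  40  40  40  40  40  40  40  63 167 169]
 [ 79  42  40  41  40  40  40  39  40  64 167 169]]
```

View pics/c14.png

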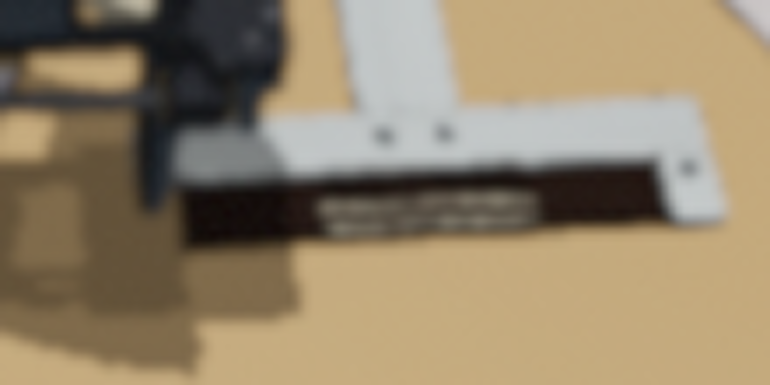

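The picture shows the bridge flush along the crossbar with its treble end at the lug, (665,165..218). I'll give one gentle confirming nudge on the bass end.

>>> move_arm(plan=[{"tx":0,"ty":0,"tz":2.0,"wx":0,"wy":0,"wz":0},{"tx":0,"ty":0,"tz":1.5,"wx":0,"wy":0,"wz":0},{"tx":0,"ty":0,"tz":0.7,"wx":0,"wy":0,"wz":0},{"tx":0,"ty":0,"tz":0.35,"wx":0,"wy":0,"wz":0},{"tx":0,"ty":0,"tz":0,"wx":0,"wy":0,"wz":0},{"tx":0,"ty":0.3,"tz":0,"wx":0,"wy":0,"wz":0},{"tx":0,"ty":0.4,"tz":0,"wx":0,"wy":0,"wz":0},{"tx":0,"ty":0.3,"tz":0,"wx":0,"wy":0,"wz":0},{"tx":0,"ty":0.1,"tz":0,"wx":0,"wy":0,"wz":0},{"tx":0,"ty":0,"tz":0,"wx":0,"wy":0,"wz":0}])

```text
time_s: 24.15
ee_pos: [469.2, -159.9, 82.7]
ee_rot: [179.9, 0.0, 88.7]
force: [0.1, -1.4, -0.3]
gripper_width: 91.1
gripper_force: 0.0
```

>>> move_arm(plan=[{"tx":0,"ty":0.1,"tz":0,"wx":0,"wy":0,"wz":0},{"tx":0,"ty":0,"tz":0,"wx":0,"wy":0,"wz":0}])

```text
time_s: 24.32
ee_pos: [469.6, -159.8, 82.5]
ee_rot: [180.0, 0.0, 88.7]
force: [-0.4, -0.4, -0.5]
gripper_width: 91.2
gripper_force: 0.0
```

>>> move_arm(plan=[{"tx":0,"ty":0.1,"tz":0,"wx":0,"wy":0,"wz":0},{"tx":0,"ty":0,"tz":0,"wx":0,"wy":0,"wz":0}])

```text
time_s: 24.48
ee_pos: [470.6, -159.9, 82.4]
ee_rot: [180.0, -0.0, 88.7]
force: [-0.1, -0.5, -0.4]
gripper_width: 91.3
gripper_force: 0.0
```

>>> move_arm(plan=[{"tx":0,"ty":0.1,"tz":0,"wx":0,"wy":0,"wz":0},{"tx":0,"ty":0,"tz":0,"wx":0,"wy":0,"wz":0}])

```text
time_s: 24.65
ee_pos: [471.3, -159.8, 82.3]
ee_rot: [-180.0, -0.0, 88.7]
force: [-0.5, 0.8, 0.8]
gripper_width: 91.4
gripper_force: 0.3
```

>>> move_arm(plan=[{"tx":0,"ty":0.1,"tz":0,"wx":0,"wy":0,"wz":0},{"tx":0,"ty":0,"tz":0,"wx":0,"wy":0,"wz":0}])

```text
time_s: 24.82
ee_pos: [471.5, -159.8, 82.2]
ee_rot: [-179.9, -0.0, 88.7]
force: [-3.7, -0.6, 2.5]
gripper_width: 91.2
gripper_force: 2.0
```

>>> move_arm(plan=[{"tx":0,"ty":-0.3,"tz":0,"wx":0,"wy":0,"wz":0},{"tx":0,"ty":-1.0,"tz":0,"wx":0,"wy":0,"wz":0},{"tx":0,"ty":-1.0,"tz":-1.0,"wx":0,"wy":0,"wz":0},{"tx":0,"ty":0,"tz":-3.0,"wx":0,"wy":0,"wz":0},{"tx":0,"ty":0,"tz":-3.0,"wx":0,"wy":0,"wz":0},{"tx":0,"ty":-2.0,"tz":-3.0,"wx":0,"wy":0,"wz":0},{"tx":0,"ty":-3.0,"tz":0,"wx":0,"wy":0,"wz":0},{"tx":0,"ty":0,"tz":0,"wx":0,"wy":0,"wz":0}])

```text
time_s: 25.48
ee_pos: [395.6, -157.7, 183.7]
ee_rot: [-180.0, 0.0, 88.6]
force: [-1.3, 0.5, -1.0]
gripper_width: 90.9
gripper_force: 0.0
```

```bash
python3 - <<'E'
from h import *
s=env.state();print(s['time_s'],s['ee_pos'],s['force'])
t=snap('top','t15');f=snap('side','s15')
g,h=t['color'].max(2),L('t14')['color'].max(2)
for r in range(122,188,8): print(r,g[r,318:326],h[r,318:326],g[r,328:336],h[r,328:336])
print('treble');print(g[116:121,322:334]);print(h[116:121,322:334])
a,b=f['color'].max(2).astype(int),L('s14')['color'].max(2).astype(int)
print(abs(a-b)[225:245,300:345].max())
E
```

```text
25.4833 [ 395.55147988 -157.70207768  183.66491541] [-1.26008917  0.49906278 -1.03348322]
122 [168 167 167 168  77  42  40  39] [169 169 169 169  77  43  40  40] [ 40  39  40  63 166 168 168 167] [ 40  40  40  63 167 169 169 169]
130 [167 168 168 167  96  46  41  40] [168 169 169 169  96  47  40  41] [ 41  41  41  64 164 168 168 168] [ 40  41  40  66 165 169 169 169]
138 [168 167 168 168  96  47  36  35] [169 169 169 169  97  48  36  34] [ 77  67  43  93 164 168 168 168] [ 78  68  43  93 165 169 170 169]
146 [125 161 168 168 130  60  40  36] [126 163 169 169 131  60  39  34] [ 57  66  44  50 161 168 168 168] [ 57  65  44  49 162 169 169 169]
154 [168 168 168 168 131  63  40  35] [169 169 169 169 131  64  40  33] [ 44  80  48  63 160 168 169 167] [ 44  80  47  63 160 169 169 169]
162 [168 168 168 168 168  72  36  36] [169 170 169 170 169  72  33  30] [ 42  39  39  38  93 163 168 168] [ 41  37  37  36  94 163 169 169]
170 [168 168 168 167 168  77  42  42] [96 95 97 96 95 43 29 27] [ 43  43  42  43  93 161 168 167] [27 28 27 29 36 37 36 39]
178 [168 168 167 168 167  77  43  43] [90 89 91 90 90 42 26 24] [ 43  43  42  43  66 158 167 167] [26 27 23 25 25 21 22 22]
186 [94 93 93 93 93 93 93 93] [68 67 67 68 67 67 67 67] [88 60 35 40 39 36 37 38] [37 27 20 20 21 35 39 30]
treble
[[137 165  78  71 163 167 167 167 167 168 167 167]
 [138 163 166 165 165 165 166 166 166 166 167 167]
 [128 120 120 120 121 120 121 121 121 121 168 167]
 [ 75  41  39  39  39  39  39  39  39  59 166 168]
 [ 76  42  40  38  39  39  39  40  39  63 167 167]]
[[139 166  79  70 165 169 168 168 168 169 169 169]
 [138 164 167 167 167 167 167 167 167 167 169 169]
 [130 121 121 122 122 122 122 122 123 122 169 169]
 [ 76  42  40  39  39  39  39  39  39  59 168 168]
 [ 76  42  40  39  39  39  40  39  40  64 168 169]]
16
```

The nudge left the bridge unmoved. The front is flush with no soundboard showing along the crossbar, and the treble end is against the lug.

```bash
python3 -c "
from workcell import env
print(env.job_done())"
```

```text
the job is handed in; nothing more can be done
None
```

The bridge is home, with its front edge flush along the crossbar and its treble end touching the lug, and the job is handed in at about 25.5 s; on the first pass the fingers crossed above the bridge without moving it, since the open fingertips sit roughly 17 mm or more higher than the TCP reading says.

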